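# Clear the bin rail and the tool stand

## Task

The bin rail and the scraper stand are to be taken off the bench: empty both of them. Unhook every bin that hangs on the rail (swing its lower end out, then lift its lip off the ledge; do not haul it up while its tongue is still caught under the lower bar) and stand it upright on the black mat, and lift every scraper off its forked hook and put it in the red tool box, blade end inside. Leave the other things on the bench where they are.

Things in the scene. Friction and masses are not known exactly. Their poses are not given: they have to be found in the camera images.
- rail: Fixed hanging rail: blue foot and two blue end cheeks 380 mm apart, 158 mm high, joined by two level steel bars and a thin strip; origin on the table, front faces -x. A hung bin's origin lies at x 0, z 45 mm, its axes parallel to the rail's; three places about 115 mm apart along y, some perhaps empty. Nothing behind the bars; cheeks at y +-184 mm, x 43 to 93 mm.
- rail_ledge (a point): Middle of the rail's upper bar, the ledge, at its top rear edge: bar x 52.5 to 60.5 mm, top z 130 mm (rail frame). A hung bin cannot be lifted straight: its tongue catches. Swing its lower end 15 to 18 degrees out to the front about the ledge, easing the lip 3 to 4 mm back and 2 to 3 mm up for play, then lift 20 mm or more, then draw it away to the front.
- lower_bar: The rail's lower steel bar, fixed, 360 mm long (y): rail x 50 to 60 mm, z 54 to 66 mm; origin: centre of its underside. A hung bin's tongue lies under it with 3 mm of play. The bin's back wall leans on a thin blue strip above it (rail z 76 to 86 mm, front face x 48 mm).
- bin_red: Loose red plastic bin, 0.2 to 0.34 kg, or absent. Open tub 95 (x) x 80 mm (y); origin: centre of its underside; front faces -x. Front wall 8 mm thick (x -47.5 to -39.5), top z 60 mm: pinch it from above. Sides 66 mm high, 3 mm thick; inner floor z 4 mm; back wall outer face x 47.5 mm, 90 mm high. Tongue at the foot of the back wall: to x 60.5 mm, z 0 to 6 mm.
- bin_red_tongue (a point): Point on the red bin's tongue, top face (bin x 55, z 6 mm); hung, it is under the rail's lower bar. Above it, at the top of the back wall, is the bin's lip: a plate 70 mm wide, underside z 85 mm, back to x 66.5 mm, with a nib down from its rear edge (x 60.5 to 66.5, z 75 to 85 mm) hooked behind the rail's ledge. The bin pivots on the ledge at its x 60.5, z 85 mm.
- bin_green: Loose green plastic bin, 0.2 to 0.34 kg, or absent. Open tub 95 (x) x 80 mm (y); origin: centre of its underside; front faces -x. Front wall 8 mm thick (x -47.5 to -39.5), top z 60 mm: pinch it from above. Sides 66 mm high, 3 mm thick; inner floor z 4 mm; back wall outer face x 47.5 mm, 90 mm high. Tongue at the foot of the back wall: to x 60.5 mm, z 0 to 6 mm.
- bin_green_tongue (a point): Point on the green bin's tongue, top face (bin x 55, z 6 mm); hung, it is under the rail's lower bar. Above it, at the top of the back wall, is the bin's lip: a plate 70 mm wide, underside z 85 mm, back to x 66.5 mm, with a nib down from its rear edge (x 60.5 to 66.5, z 75 to 85 mm) hooked behind the rail's ledge. The bin pivots on the ledge at its x 60.5, z 85 mm.
- bin_yellow: Loose yellow plastic bin, 0.2 to 0.34 kg, or absent. Open tub 95 (x) x 80 mm (y); origin: centre of its underside; front faces -x. Front wall 8 mm thick (x -47.5 to -39.5), top z 60 mm: pinch it from above. Sides 66 mm high, 3 mm thick; inner floor z 4 mm; back wall outer face x 47.5 mm, 90 mm high. Tongue at the foot of the back wall: to x 60.5 mm, z 0 to 6 mm.
- bin_yellow_tongue (a point): Point on the yellow bin's tongue, top face (bin x 55, z 6 mm); hung, it is under the rail's lower bar. Above it, at the top of the back wall, is the bin's lip: a plate 70 mm wide, underside z 85 mm, back to x 66.5 mm, with a nib down from its rear edge (x 60.5 to 66.5, z 75 to 85 mm) hooked behind the rail's ledge. The bin pivots on the ledge at its x 60.5, z 85 mm.
- stand: Fixed tool stand, three forked hooks at y -95, 0, +95 mm; origin on the table, front faces -x. A fork: two steel prongs 8 mm thick, 22 mm apart (centres), along x from a board (face x 60, top z 115 mm); prong tops z 104 mm, upturned tips at x -29 mm up to z 115 mm. A hung scraper's origin lies at x 0, z 24 mm, axes parallel to the stand's; some hooks may be empty.
- scraper_orange: Loose scraper, orange handle, 160 mm long, 0.11 to 0.2 kg, or absent. Origin: the blade's end, on its axis; z runs to the handle: blade z 0 to 36 mm (30 mm wide in y, 5 mm thick in x), shank 8 mm square, handle 24 x 24 mm from z 86 to 160 mm. It hangs handle up, collar on the prongs; the blade does not pass between them: lift 20 to 30 mm, then draw it off to the stand's front.
- scraper_orange_collar (a point): Underside of the orange scraper's square collar (30 x 30 x 6 mm), on its axis, z 80 mm.
- scraper_black: Loose scraper, black handle, 160 mm long, 0.11 to 0.2 kg, or absent. Origin: the blade's end, on its axis; z runs to the handle: blade z 0 to 36 mm (30 mm wide in y, 5 mm thick in x), shank 8 mm square, handle 24 x 24 mm from z 86 to 160 mm. It hangs handle up, collar on the prongs; the blade does not pass between them: lift 20 to 30 mm, then draw it off to the stand's front.
- scraper_black_collar (a point): Underside of the black scraper's square collar (30 x 30 x 6 mm), on its axis, z 80 mm.
- scraper_blue: Loose scraper, blue handle, 160 mm long, 0.11 to 0.2 kg, or absent. Origin: the blade's end, on its axis; z runs to the handle: blade z 0 to 36 mm (30 mm wide in y, 5 mm thick in x), shank 8 mm square, handle 24 x 24 mm from z 86 to 160 mm. It hangs handle up, collar on the prongs; the blade does not pass between them: lift 20 to 30 mm, then draw it off to the stand's front.
- scraper_blue_collar (a point): Underside of the blue scraper's square collar (30 x 30 x 6 mm), on its axis, z 80 mm.
- mat: Fixed black rubber mat 170 mm (x) x 340 mm (y), 4 mm thick, lying on the bench; origin at the centre of its underside. Three bins fit side by side along y, 105 mm apart, fronts to -x.
- caddy: Loose red open-topped tool box 130 mm (x) x 190 mm (y) x 70 mm high, walls and floor 5 mm, 0.8 kg; origin at the centre of its underside. It may get knocked along the bench. Scrapers may stand, lean or lie in it.
- spray_can: Blue spray can 60 mm across, 160 mm high, loose; not part of the job. Origin at its underside.
- jar: Jar 64 mm across, 80 mm high, loose; not part of the job. Origin at its underside.
- hammer: Hammer lying on the bench, loose; not part of the job. Origin at its underside.
- flange: Dark steel ring 80 mm across, 22 mm high, lying on the bench, loose; not part of the job. Origin at its underside.
- steel_block: Dark steel block 70 x 50 x 40 mm, loose; not part of the job. Origin at its underside.
- wrench: Wrench lying on the bench, loose; not part of the job. Origin at its underside.

How it is judged:
By the outcome, as a careful person would: the job done as asked, in the order asked, and still so for the second after the job is handed in, with the robot touching nothing.
Of bin_red, bin_green, bin_yellow only 2 to 3 are there at a start; the rules pass over those that are not, and their reading is None.
Of scraper_orange, scraper_black, scraper_blue only 2 to 3 are there at a start; the rules pass over those that are not, and their reading is None.
At some moment in a run one of caddy may be knocked a few centimetres aside while the robot is not near it.
Once in a run the grip may slacken for a moment while it holds something.
It also fails if it takes over 210 s, if anything falls off the work surface, if the arm or the gripper's body presses on something with over 40 N, if the wrist force passes 120 N, or if a joint passes its speed limit or range.

## Robot

A 7-joint arm with a two-finger parallel gripper is mounted at the origin on the work surface. World frame = base frame: x ahead of the robot, y to its left, z up, the work surface at z = 0. Lengths are in m, angles in rad, forces in N, time in s.
With the tool pointing down it reaches from about 0.425 to 0.925 m from the base axis. Payload 6.8 kg.
Tool frame: the origin (TCP) lies on the centre line of the jaws, within the pads' length; the fingertips stand 19 mm ahead of it and the grasp point (between the pads) is the TCP; z points along the fingers, y is the line along which they close (so a half turn about z gives the same grasp; the last joint's range is limited). The gripper opens to 85 mm and grips with 20 to 120 N. Pads are 22 mm wide; open, the fingers measure 114 mm over their backs; the gripper's body (76 mm by 85 mm) begins 54 mm behind the grasp point. The pads swing forward as they close: fully open they stand 13 mm farther back than shut.
Start: joints at [-1.239, 0.477, 0.022, 1.555, -0.011, 1.109, -0.083], TCP at [0.287, 0.611, 0.225] pointing down, gripper open.
Joint ranges: [-2.96, 2.96], [-0.34, 2.1], [-1.41, 1.46], [0.24, 2.44], [-1.37, 4.51], [0.17, 1.92], [-2.96, 2.96]. Speed limits (rad/s): [2.39, 2.39, 3.14, 3.14, 3.14, 3.14, 3.14].

## Interface

Orientations are given as a rotation vector (axis times angle).
In Python, from bench import r gives the robot as it stands. The module is installed in compiled form; this text tells all that it offers.
- The arm moves only by the tool arm_command, never from a script. Its argument "rows" is a list of rows, each an object of numbers: "fingers": the opening, from -1 (shut) to 1 (fully open); "x", "y", "z": the shift along the tool's x, y, z in m; "ax", "ay", "az": the turn, a rotation vector about the tool's x, y, z in degrees. In form: [{"fingers": .., "x": .., "y": .., "z": .., "ax": .., "ay": .., "az": ..}, ...]. A call has 1 to 10 rows; each row shifts and turns the commanded pose from where the row before left it, along the tool's axes as they then stand; what a row does not reach is not made up. A row lasts 1/12 s, in which the tool goes at most 41.7 mm and 7.16 degrees, less where a joint would pass 70% of its speed; a pose out of reach is approached as far as the arm can. A call is refused whole if a number of a shift passes 0.0417 or a number of a turn 7.16, either way. A call with a gripper value outside its range is refused whole. The fingers move at their own pace and stop on an object; "grip_force" is the grip in N (left out, the last holds). Time passes only in rows, so rows that do not move let the fingers close. It gives the time, the measured TCP pose, the force, the opening and the grip force at its end, in the units of the state.
- r.get_obs(): the state, without advancing time (a new reading comes with each control period).
- r.grab_frame(name): name is "scene" or "top" or "wrist"; returns a dict with "frame" (480x640x3 uint8, red, green, blue), "depth" (480x640 float32, m along the optical axis (not along the pixel's ray), 0 where there is no reading), "K" (3x3 intrinsics, pixels), "world_from_camera" (4x4, takes a point from camera to world coordinates). Camera axes: x right, y down, z forward; pixel columns grow to the right and rows downward; lengths in m; the calibration is good to about 2 mm. A picture is of the moment at which its call begins.
- r.hand_in(): hands the job in; it is judged then, once.
The state is a dict: "clock": time; "joints": joint angles; "qvel": joint speeds; "tau": joint torques, N m; "tcp_pos": TCP position; "orientation": TCP orientation; "contact_force": force on the tool from outside, world axes, zero at the start; "moment": the same for the moment, N m; "grip_width": finger opening in m; "gripper_force": force on a finger pad.
Only numpy, scipy, OpenCV 4.12 (cv2) and the standard library are available. Lean on these libraries where they do the work, as an engineer would, in place of code of your own. Each camera call takes 0.05 s, during which the arm holds its last target. There are 200 camera calls.

## Working session

There is one attempt and no reset: what is moved stays moved. The work goes in short steps, Python scripts to look and compute and a tool call to move; the robot and the scene stay as the last step left them, time stands still between calls to the robot, and variables do not carry over. Pictures are saved under pics/ and viewed, at most 14 in all, crops included, and the job is handed in when it is done.

Besides the shell and the picture viewer there is one more tool, called after ">>>" in YAML: its name, and indented under it one key for each argument. arm_command: Moves the arm, as the interface text tells. Its arguments: {"type":"object","properties":{"rows":{"type":"array"},"grip_force":{"type":"number"}},"required":["rows"]}

```bash
mkdir -p pics; cat > h.py <<'E'
import numpy as np, cv2
from bench import r
from scipy.spatial.transform import Rotation as R
def cloud(n):
    f=r.grab_frame(n); d=f["depth"]; K=f["K"]; T=f["world_from_camera"]
    v,u=np.mgrid[0:480,0:640]
    P=np.stack([(u-K[0,2])/K[0,0]*d,(v-K[1,2])/K[1,1]*d,d],-1)@T[:3,:3].T+T[:3,3]
    P[d==0]=np.nan
    return f["frame"],P
def save(n,img): cv2.imwrite("pics/"+n+".png",img[...,::-1])
E
python3 - <<'E'
from h import *
o=r.get_obs(); print(o)
for n in("scene","top"):
    f,P=cloud(n); save(n+"0",f); np.save(n+"P.npy",P); np.save(n+"F.npy",f)
    print(r.grab_frame(n)["world_from_camera"].round(3))
E
```

```text
{'clock': 0.0, 'joints': array([-1.23911424,  0.47779634,  0.02232785,  1.55644618, -0.01152214,
        1.10934943, -0.08308823]), 'qvel': array([-3.25079040e-04, -1.51961088e-03, -4.05370391e-04,  1.57333834e-03,
        7.41320428e-05,  1.25672827e-04,  1.72355483e-04]), 'tau': array([ 1.06951550e-04, -5.96452081e+01,  1.60866939e+00, -2.81188399e+01,
        1.26168964e-02,  9.43697611e-03, -1.23814524e-05]), 'tcp_pos': array([0.2871151 , 0.61020843, 0.22373027]), 'orientation': array([-6.85137419e-01, -3.06566849e+00,  2.90271893e-03]), 'contact_force': array([-0.97937678,  0.22915134, -0.06812043]), 'moment': array([ 0.01806624,  0.03742699, -0.02216331]), 'gripper_force': 0.0, 'grip_width': 0.08560879908620478}
[[ 0.519  0.641 -0.565  1.182]
 [ 0.854 -0.375  0.359 -0.393]
 [ 0.018 -0.67  -0.742  0.911]
 [ 0.     0.     0.     1.   ]]
[[-0.028 -0.981  0.191  0.348]
 [-1.     0.025 -0.019  0.   ]
 [ 0.014 -0.192 -0.981  1.21 ]
 [ 0.     0.     0.     1.   ]]
```

View pics/scene0.png

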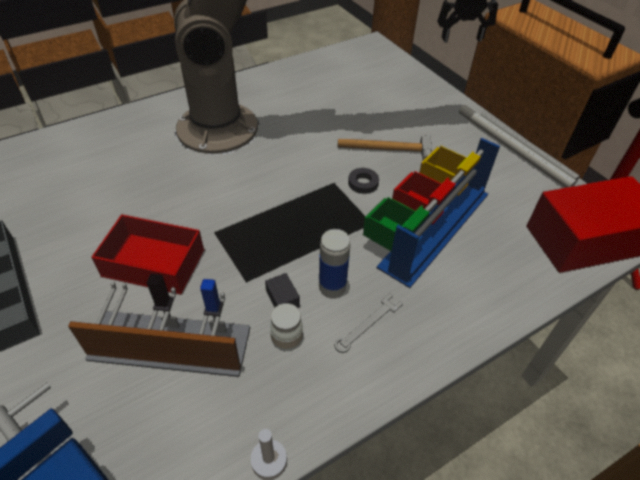

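View pics/top0.png

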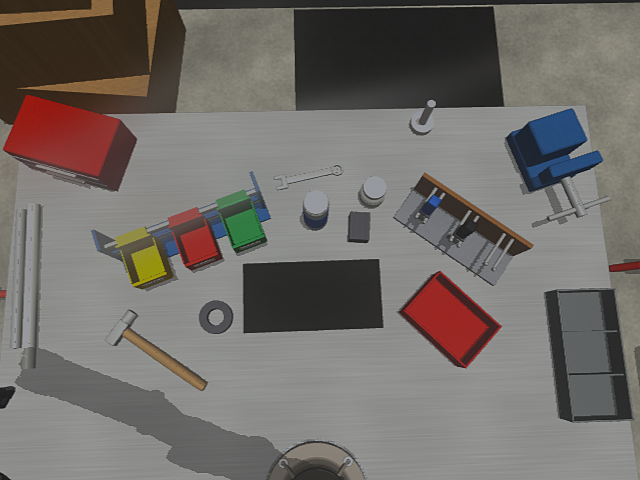

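The scene shows the rail with yellow, red and green bins hung. The stand holds the blue and black scrapers, and its third hook is empty. In the top view the mat is at about (313,295), the caddy at (450,320), the rail at (185,225) and the stand at (460,235).

```bash
python3 - <<'E'
from h import *
P=np.load("topP.npy");F=np.load("topF.npy");hsv=cv2.cvtColor(F,cv2.COLOR_RGB2HSV);H,S,V=[hsv[...,i].astype(int) for i in range(3)]
v,u=np.mgrid[0:480,0:640]
def box(u0,v0,u1,v1): return (u>=u0)&(u<=u1)&(v>=v0)&(v<=v1)&np.isfinite(P[...,2])
def rect(m,name):
    q=P[m]; 
    rr=cv2.minAreaRect((q[:,:2]*1000).astype(np.float32)); print(name,m.sum(),"c",np.round(rr[0],1),"size",np.round(rr[1],1),"ang",round(rr[2],1),"z",np.nanpercentile(q[:,2],[1,50,99]).round(4))
mat=box(238,252,388,338)&(V<60)&(P[...,2]<.012); rect(mat,"mat")
cad=box(395,265,505,372)&((H<8)|(H>172))&(S>120); rect(cad&(P[...,2]>.064),"caddy rim")
rail=box(85,165,280,265)&(H>100)&(H<125)&(S>100); rect(rail&(P[...,2]>.145),"cheeks")
for s in (box(85,165,180,265),box(230,165,280,265)): rect(rail&s&(P[...,2]>.15),"cheek")
brd=box(390,165,540,260)&(P[...,2]>.107)&(P[...,2]<.122)&(H<20)&(S>60); rect(brd,"board")
for n,b,h in(("yellow",box(110,220,175,290),(22,35)),("red",box(165,200,225,270),(172,8)),("green",box(213,185,270,255),(45,80))):
    hm=((H>=h[0])&(H<=h[1])) if h[0]<h[1] else ((H>=h[0])|(H<=h[1]))
    m=b&hm&(S>100); rect(m&(P[...,2]>.08),n); rect(m&(P[...,2]>.128),n+" lip"); rect(m&(P[...,2]>.1)&(P[...,2]<.108),n+" front")
rect(box(390,165,540,260)&(H>100)&(H<125)&(S>100)&(P[...,2]>.178),"blue handle")
rect(box(390,165,540,260)&(V<60)&(P[...,2]>.178),"black handle")
for nm,b in(("can",box(295,180,335,235)),("jar",box(355,170,390,210)),("block",box(343,205,373,248))):
    rect(b&(P[...,2]>.03),nm)
E
```

```text
mat 9393 c [455.   -2.5] size [170.  338.1] ang 0.6 z [-0.0014  0.004   0.0094]
caddy rim 599 c [ 387.1 -325.5] size [189.5 130. ] ang 45.1 z [0.0642 0.0697 0.0749]
cheeks 4 c [700.  122.9] size [46.2  0.9] ang 20.1 z [0.1509 0.1568 0.1581]
cheek 0 c [0. 0.] size [0. 0.] ang 0.0 z nan
cheek 4 c [700.  122.9] size [46.2  0.9] ang 20.1 z [0.1509 0.1568 0.1581]
board 664 c [ 633.1 -389.5] size [297.6  14.8] ang 52.8 z [0.1087 0.1147 0.1195]
yellow 569 c [542.  386.4] size [114.9  89.7] ang 20.5 z [0.0829 0.1321 0.1387]
yellow lip 332 c [585.1 398. ] size [25.  77.7] ang 19.2 z [0.1301 0.1347 0.1391]
yellow front 119 c [531.1 378.8] size [89.3 79.1] ang 20.4 z [0.1006 0.1042 0.1078]
red 614 c [583.7 268.8] size [115.2  85.8] ang 20.5 z [0.0813 0.1304 0.1385]
red lip 315 c [626.9 283. ] size [24.4 78.1] ang 20.7 z [0.1301 0.1344 0.1387]
red front 141 c [573.6 262.5] size [91.6 80.4] ang 20.2 z [0.1004 0.1038 0.1079]
green 237 c [623.3 159.8] size [112.3  81.4] ang 20.6 z [0.0911 0.1078 0.1375]
green lip 47 c [665.2 174.5] size [22.3 76.7] ang 19.5 z [0.131  0.1343 0.1384]
green front 111 c [607.8 153.6] size [79.  78.9] ang 20.2 z [0.1006 0.1034 0.1077]
blue handle 105 c [ 638.2 -274.8] size [22.4 23.5] ang 53.4 z [0.1786 0.1836 0.1879]
black handle 121 c [ 607.2 -315. ] size [112.1  25.5] ang 53.1 z [0.1783 0.1834 0.1882]
can 828 c [645.3 -15.8] size [57.6 57.5] ang 36.9 z [0.0349 0.1574 0.1641]
jar 618 c [ 701.8 -158.3] size [60.2 60. ] ang 16.9 z [0.0324 0.0786 0.0843]
block 580 c [ 630.1 -125.3] size [54.6 95.2] ang 80.3 z [0.0325 0.04   0.0453]
  return np.nanmean(a, axis, out=out, keepdims=keepdims)
```

Three bins and two scrapers (blue, black) are present. Rail yaw is about 20.2°, stand yaw about -37.2°, caddy yaw about -45°, and the measured sizes match the given ones. I'll go above the green bin's front wall.

>>> arm_command:
  rows:
    - {"az": 6.4, "fingers": 1}
    - {"az": 6.4, "fingers": 1}
    - {"az": 6.4, "fingers": 1}
    - {"az": 6.4, "fingers": 1}
    - {"az": 6.4, "fingers": 1}
    - {"az": 6.4, "fingers": 1}
    - {"az": 6.2, "fingers": 1}
    - {"x": -0.03, "y": 0.006, "fingers": 1}
    - {"x": -0.03, "y": 0.006, "fingers": 1}
    - {"x": -0.03, "y": 0.006, "fingers": 1}
  grip_force: 80

```text
validation failed for argument at $.ro...
```

>>> arm_command:
  rows:
    - {"x": -0.03, "y": 0.006, "fingers": 1}
    - {"x": -0.03, "y": 0.006, "fingers": 1}
    - {"x": -0.03, "y": 0.006, "fingers": 1}
    - {"x": -0.03, "y": 0.006, "fingers": 1}
    - {"x": -0.03, "y": 0.006, "fingers": 1}
    - {"x": -0.03, "y": 0.006, "fingers": 1}
    - {"x": -0.03, "y": 0.006, "fingers": 1}
    - {"x": -0.03, "y": 0.006, "fingers": 1}
    - {"x": -0.03, "y": 0.006, "fingers": 1}
    - {"x": -0.03, "y": 0.006, "fingers": 1}

```text
validation failed for argument at $.ro...
```

>>> arm_command:
  rows:
    - {"x": -0.03, "y": 0.006, "fingers": 1}
    - {"x": -0.03, "y": 0.006, "fingers": 1}
    - {"x": -0.03, "y": 0.006, "fingers": 1}
    - {"x": -0.03, "y": 0.006, "fingers": 1}
    - {"x": -0.03, "y": 0.006, "fingers": 1}
    - {"fingers": 1}
    - {"fingers": 1}
    - {"fingers": 1}

```text
validation failed for argument at $.ro...
```

```bash
cat >> h.py <<'E'
def pose():
    o=r.get_obs(); M=R.from_rotvec(o["orientation"]).as_matrix()
    az=lambda c: round(float(np.degrees(np.arctan2(M[1,c],M[0,c]))),1)
    print("t",round(o["clock"],1),"p",o["tcp_pos"].round(4),"xaz",az(0),"yaz",az(1),"z",M[:,2].round(3),"F",o["contact_force"].round(1),"w",round(o["grip_width"],4),"gf",round(o["gripper_force"],1),"q6,7",o["joints"][5:].round(2))
    return o["tcp_pos"],M
def to(x,y,z):
    p,M=pose(); print("tool shift mm",((np.array([x,y,z])-p)@M*1000).round(1))
E
python3 - <<'E'
from h import *
to(.5736,.1415,.224)
f,P=cloud("wrist"); save("w1",f); np.save("wP.npy",P)
E
```

```text
t 0.2 p [0.2872 0.6104 0.2241] xaz 154.8 yaz 64.8 z [-0.    -0.001 -1.   ] F [0.9 0.4 0.2] w 0.0856 gf 0.0 q6,7 [ 1.11 -0.08]
tool shift mm [-458.8 -302.4    0.5]
```

View pics/w1.png

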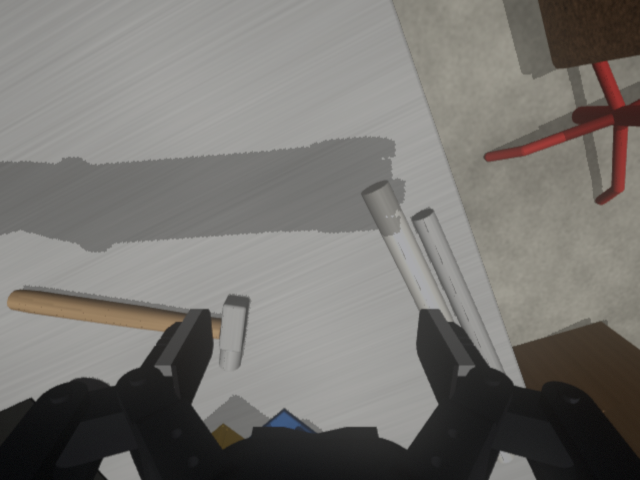

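The calls were refused: the wrist picture shows the arm still at the start, with the hammer at (220,320). I expect every key is required in each row, so I'll send complete rows.

>>> arm_command:
  rows:
    - {"fingers": 1, "x": 0, "y": 0, "z": 0, "ax": 0, "ay": 0, "az": 6.4}
    - {"fingers": 1, "x": 0, "y": 0, "z": 0, "ax": 0, "ay": 0, "az": 6.4}
    - {"fingers": 1, "x": 0, "y": 0, "z": 0, "ax": 0, "ay": 0, "az": 6.4}
    - {"fingers": 1, "x": 0, "y": 0, "z": 0, "ax": 0, "ay": 0, "az": 6.4}
    - {"fingers": 1, "x": 0, "y": 0, "z": 0, "ax": 0, "ay": 0, "az": 6.4}
    - {"fingers": 1, "x": 0, "y": 0, "z": 0, "ax": 0, "ay": 0, "az": 6.4}
    - {"fingers": 1, "x": 0, "y": 0, "z": 0, "ax": 0, "ay": 0, "az": 6.2}
  grip_force: 80

```text
clock: 0.83
tcp_pos: [0.2873, 0.6107, 0.2246]
orientation: [1.804, 2.572, -0.0]
contact_force: [-0.4, -0.3, 0.1]
grip_width: 0.0856
gripper_force: 0.0
```

>>> arm_command:
  rows:
    - {"fingers": 1, "x": -0.03, "y": 0.006, "z": 0, "ax": 0, "ay": 0, "az": 0}
    - {"fingers": 1, "x": -0.03, "y": 0.006, "z": 0, "ax": 0, "ay": 0, "az": 0}
    - {"fingers": 1, "x": -0.03, "y": 0.006, "z": 0, "ax": 0, "ay": 0, "az": 0}
    - {"fingers": 1, "x": -0.03, "y": 0.006, "z": 0, "ax": 0, "ay": 0, "az": 0}
    - {"fingers": 1, "x": -0.03, "y": 0.006, "z": 0, "ax": 0, "ay": 0, "az": 0}
    - {"fingers": 1, "x": -0.03, "y": 0.006, "z": 0, "ax": 0, "ay": 0, "az": 0}
    - {"fingers": 1, "x": -0.03, "y": 0.006, "z": 0, "ax": 0, "ay": 0, "az": 0}
    - {"fingers": 1, "x": -0.03, "y": 0.006, "z": 0, "ax": 0, "ay": 0, "az": 0}
    - {"fingers": 1, "x": -0.03, "y": 0.006, "z": 0, "ax": 0, "ay": 0, "az": 0}

```text
clock: 1.58
tcp_pos: [0.4318, 0.3747, 0.2248]
orientation: [-1.797, -2.577, -0.0]
contact_force: [1.2, 0.0, -0.2]
grip_width: 0.0853
gripper_force: 0.0
```

>>> arm_command:
  rows:
    - {"fingers": 1, "x": -0.03, "y": 0.006, "z": 0, "ax": 0, "ay": 0, "az": 0}
    - {"fingers": 1, "x": -0.03, "y": 0.006, "z": 0, "ax": 0, "ay": 0, "az": 0}
    - {"fingers": 1, "x": -0.03, "y": 0.006, "z": 0, "ax": 0, "ay": 0, "az": 0}
    - {"fingers": 1, "x": -0.03, "y": 0.006, "z": 0, "ax": 0, "ay": 0, "az": 0}
    - {"fingers": 1, "x": -0.03, "y": 0.006, "z": 0, "ax": 0, "ay": 0, "az": 0}
    - {"fingers": 1, "x": -0.03, "y": 0.006, "z": 0, "ax": 0, "ay": 0, "az": 0}
    - {"fingers": 1, "x": -0.03, "y": 0.006, "z": 0, "ax": 0, "ay": 0, "az": 0}
    - {"fingers": 1, "x": -0.03, "y": 0.006, "z": 0, "ax": 0, "ay": 0, "az": 0}
    - {"fingers": 1, "x": -0.03, "y": 0.006, "z": 0, "ax": 0, "ay": 0, "az": 0}
    - {"fingers": 1, "x": 0, "y": 0, "z": 0, "ax": 0, "ay": 0, "az": 0}

```text
clock: 2.42
tcp_pos: [0.5781, 0.1337, 0.2251]
orientation: [1.807, 2.565, -0.002]
contact_force: [-0.6, -0.7, -0.0]
grip_width: 0.0855
gripper_force: 0.0
```

```bash
python3 - <<'E'
from h import *
to(.5736,.1415,.224)
f,P=cloud("wrist"); save("w2",f); np.save("wP.npy",P); np.save("wF.npy",f)
E
```

```text
t 2.4 p [0.5781 0.1337 0.2251] xaz 109.7 yaz 19.7 z [ 0.002 -0.003 -1.   ] F [-0.6 -0.7 -0. ] w 0.0855 gf 0.0 q6,7 [1.04 0.15]
tool shift mm [ 8.8 -1.6  1.1]
```

View pics/w2.png

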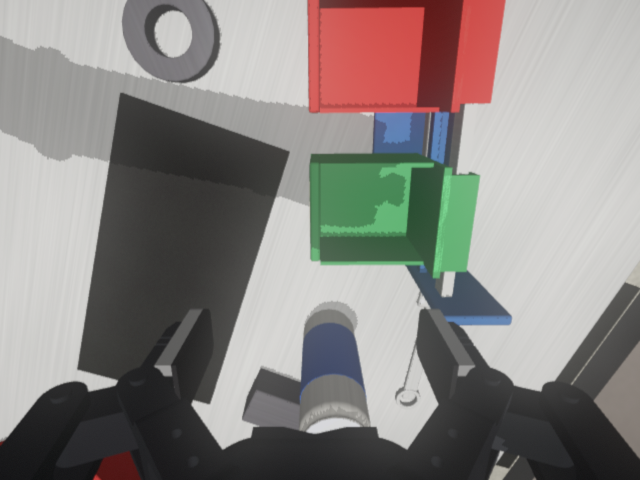

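The green bin's front wall is at about columns 311-320, rows 155-262, level with the jaw centre line. The red bin is above it in the picture. I'll measure the wall tops from this cloud.

```bash
cat >> h.py <<'E'
def walls(P,F,yaw,names):
    """front-wall centre of each bin (world) from wrist cloud, yaw of bin x axis in deg"""
    hsv=cv2.cvtColor(F,cv2.COLOR_RGB2HSV).astype(int);H,S=hsv[...,0],hsv[...,1]
    ex=np.array([np.cos(np.radians(yaw)),np.sin(np.radians(yaw))]); ey=np.array([-ex[1],ex[0]])
    for n in names:
        hm={"green":(H>45)&(H<80),"red":(H>172)|(H<8),"yellow":(H>20)&(H<36)}[n]&(S>90)
        m=hm&(P[...,2]>.099)&(P[...,2]<.140); q=P[m]; a=q[:,:2]@ex; b=q[:,:2]@ey
        t=q[:,2]<.108; a0=np.percentile(a[t],1); w=t&(a<a0+.008); L=q[:,2]>.13
        bm=(np.percentile(b[w],1)+np.percentile(b[w],99))/2; al=a0+.004
        print(n,"front wall",(al*ex+bm*ey).round(4),"z",np.median(q[w,2]).round(4),"width",np.ptp(np.percentile(b[w],[1,99])).round(4),"total len",(np.percentile(a[L],99.5)-a0).round(4))
        rr=cv2.minAreaRect((q[:,:2]*1000).astype(np.float32));print(np.round(rr[0],1),np.round(rr[1],1),round(rr[2],1))
E
python3 - <<'E'
from h import *
walls(np.load("wP.npy"),np.load("wF.npy"),20.2,["green","red"])
E
```

```text
green front wall [0.5767 0.1428] z 0.1044 width 0.0756 total len 0.1116
[625.7 159.6] [112.4  80. ] 20.1
red front wall [0.5389 0.2443] z 0.1042 width 0.0672 total len 0.1128
[588.4 262.2] [113.7  69. ] 19.7
```

>>> arm_command:
  rows:
    - {"fingers": 1, "x": 0.008, "y": 0.0005, "z": 0, "ax": 0, "ay": 0, "az": -0.4}
    - {"fingers": 1, "x": 0, "y": 0, "z": 0.025, "ax": 0, "ay": 0, "az": 0}
    - {"fingers": 1, "x": 0, "y": 0, "z": 0.025, "ax": 0, "ay": 0, "az": 0}
    - {"fingers": 1, "x": 0, "y": 0, "z": 0.025, "ax": 0, "ay": 0, "az": 0}
    - {"fingers": 1, "x": 0, "y": 0, "z": 0.025, "ax": 0, "ay": 0, "az": 0}
    - {"fingers": 1, "x": 0, "y": 0, "z": 0.02, "ax": 0, "ay": 0, "az": 0}
    - {"fingers": 1, "x": 0, "y": 0, "z": 0.012, "ax": 0, "ay": 0, "az": 0}
    - {"fingers": 1, "x": 0, "y": 0, "z": 0, "ax": 0, "ay": 0, "az": 0}

```text
clock: 3.13
tcp_pos: [0.5703, 0.1507, 0.0901]
orientation: [-1.783, -2.583, 0.006]
contact_force: [-0.6, -0.1, 0.9]
grip_width: 0.0855
gripper_force: 0.0
```

>>> arm_command:
  rows:
    - {"fingers": -1, "x": 0, "y": 0, "z": 0, "ax": 0, "ay": 0, "az": 0}
    - {"fingers": -1, "x": 0, "y": 0, "z": 0, "ax": 0, "ay": 0, "az": 0}
    - {"fingers": -1, "x": 0, "y": 0, "z": 0, "ax": 0, "ay": 0, "az": 0}
    - {"fingers": -1, "x": 0, "y": 0, "z": 0, "ax": 0, "ay": 0, "az": 0}
    - {"fingers": -1, "x": 0, "y": 0, "z": 0, "ax": 0, "ay": 0, "az": 0}
    - {"fingers": -1, "x": 0, "y": 0, "z": 0, "ax": 0, "ay": 0, "az": 0}
    - {"fingers": -1, "x": 0, "y": 0, "z": 0, "ax": 0, "ay": 0, "az": 0}
    - {"fingers": -1, "x": 0, "y": 0, "z": 0, "ax": 0, "ay": 0, "az": 0}
    - {"fingers": -1, "x": 0, "y": 0, "z": 0, "ax": 0, "ay": 0, "az": 0}
    - {"fingers": -1, "x": 0, "y": 0, "z": 0, "ax": 0, "ay": 0, "az": 0}

```text
clock: 3.97
tcp_pos: [0.573, 0.1489, 0.0933]
orientation: [-1.789, -2.582, -0.001]
contact_force: [-2.7, -0.0, 5.5]
grip_width: 0.0043
gripper_force: 78.8
```

```bash
cat > swing.py <<'E'
# rows for the swing: TCP at (-43.5, 48) in bin (x,z); rotation about ledge (60.5,85) plus easing
import numpy as np
def P(th,bx,up,r0):
    t=np.radians(th); return np.array([r0[0]*np.cos(t)+r0[1]*np.sin(t)+bx,-r0[0]*np.sin(t)+r0[1]*np.cos(t)+up])
def rows(r0,plan):
    pr=np.zeros(2)+r0; pt=0
    for th,bx,up in plan:
        p=P(th,bx,up,r0); d=p-pr; t=np.radians(pt)
        # tool z = (-sin,-cos), tool y=(cos,-sin) in rail (x,z)
        y=d@[np.cos(t),-np.sin(t)]; z=d@[-np.sin(t),-np.cos(t)]
        print(f"th {th} y {y:.1f} z {z:.1f} ax {th-pt}"); pr,pt=p,th
E
python3 - <<'E'
from h import *; from swing import rows
pose()
rows(np.array([-104,-37.]),[(2,.5,0),(4,1,0),(6,1.5,0),(8,2,.2),(10,2.5,.7),(12,3,1.2),(14,3.5,2),(16,4,2.5),(17,4,3)])
E
```

```text
t 4.0 p [0.573  0.1489 0.0933] xaz 110.6 yaz 20.6 z [ 0.  0. -1.] F [-2.7 -0.   5.5] w 0.0043 gf 78.8 q6,7 [0.78 0.2 ]
th 2 y -0.7 z -3.7 ax 2
th 4 y -0.7 z -3.7 ax 2
th 6 y -0.7 z -3.7 ax 2
th 8 y -0.8 z -3.9 ax 2
th 10 y -0.8 z -4.2 ax 2
th 12 y -0.8 z -4.2 ax 2
th 14 y -0.9 z -4.5 ax 2
th 16 y -0.9 z -4.3 ax 2
th 17 y -0.8 z -2.3 ax 1
```

```bash
python3 - <<'E'
from h import *
f,P=cloud("wrist"); save("w3",f)
E
```

```text
(no output)
```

View pics/w3.png

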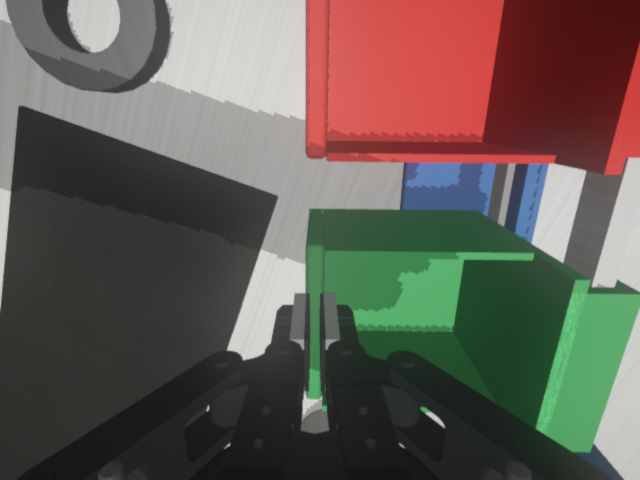

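The green front wall at column 315 sits between the pads; it is gripped. I'll swing it out.

>>> arm_command:
  rows:
    - {"fingers": -1, "x": 0, "y": -0.0007, "z": -0.0037, "ax": 2, "ay": 0, "az": 0}
    - {"fingers": -1, "x": 0, "y": -0.0007, "z": -0.0037, "ax": 2, "ay": 0, "az": 0}
    - {"fingers": -1, "x": 0, "y": -0.0007, "z": -0.0037, "ax": 2, "ay": 0, "az": 0}
    - {"fingers": -1, "x": 0, "y": -0.0008, "z": -0.0039, "ax": 2, "ay": 0, "az": 0}
    - {"fingers": -1, "x": 0, "y": -0.0008, "z": -0.0042, "ax": 2, "ay": 0, "az": 0}
    - {"fingers": -1, "x": 0, "y": -0.0008, "z": -0.0042, "ax": 2, "ay": 0, "az": 0}
    - {"fingers": -1, "x": 0, "y": -0.0009, "z": -0.0045, "ax": 2, "ay": 0, "az": 0}
    - {"fingers": -1, "x": 0, "y": -0.0009, "z": -0.0043, "ax": 2, "ay": 0, "az": 0}
    - {"fingers": -1, "x": 0, "y": -0.0008, "z": -0.0023, "ax": 1, "ay": 0, "az": 0}
    - {"fingers": -1, "x": 0, "y": 0, "z": 0, "ax": 0, "ay": 0, "az": 0}

```text
clock: 4.85
tcp_pos: [0.5713, 0.1485, 0.1274]
orientation: [-1.679, -2.426, 0.363]
contact_force: [1.4, 0.8, -1.4]
grip_width: 0.0039
gripper_force: 78.6
```

>>> arm_command:
  rows:
    - {"fingers": -1, "x": 0, "y": 0, "z": 0, "ax": 0, "ay": 0, "az": 0}
    - {"fingers": -1, "x": 0, "y": 0, "z": 0, "ax": 0, "ay": 0, "az": 0}
    - {"fingers": -1, "x": 0, "y": 0, "z": 0, "ax": 0, "ay": 0, "az": 0}

```text
clock: 5.1
tcp_pos: [0.5704, 0.148, 0.1276]
orientation: [-1.68, -2.426, 0.363]
contact_force: [-0.3, 0.0, -1.4]
grip_width: 0.0042
gripper_force: 78.6
```

```bash
python3 - <<'E'
from h import *
p,M=pose(); print(np.degrees(np.arccos(-M[2,2])))
E
```

```text
t 5.1 p [0.5704 0.148  0.1276] xaz 110.6 yaz 20.6 z [-0.274 -0.103 -0.956] F [-0.3  0.  -1.4] w 0.0042 gf 78.6 q6,7 [1.21 0.17]
17.007136220932377
```

>>> arm_command:
  rows:
    - {"fingers": -1, "x": 0, "y": -0.0023, "z": -0.0077, "ax": 0, "ay": 0, "az": 0}
    - {"fingers": -1, "x": 0, "y": -0.0023, "z": -0.0077, "ax": 0, "ay": 0, "az": 0}
    - {"fingers": -1, "x": 0, "y": -0.0023, "z": -0.0077, "ax": 0, "ay": 0, "az": 0}
    - {"fingers": -1, "x": 0, "y": -0.0023, "z": -0.0077, "ax": 0, "ay": 0, "az": 0}
    - {"fingers": -1, "x": 0, "y": -0.0023, "z": -0.0077, "ax": 0, "ay": 0, "az": 0}
    - {"fingers": -1, "x": 0, "y": 0, "z": 0, "ax": 0, "ay": 0, "az": 0}

```text
clock: 5.6
tcp_pos: [0.5776, 0.1511, 0.1705]
orientation: [-1.685, -2.437, 0.345]
contact_force: [-0.5, 0.1, 0.8]
grip_width: 0.0002
gripper_force: 0.0
```

>>> arm_command:
  rows:
    - {"fingers": -1, "x": 0, "y": -0.0191, "z": 0.0058, "ax": 0, "ay": 0, "az": 0}
    - {"fingers": -1, "x": 0, "y": -0.0191, "z": 0.0058, "ax": 0, "ay": 0, "az": 0}
    - {"fingers": -1, "x": 0, "y": -0.0191, "z": 0.0058, "ax": 0, "ay": 0, "az": 0}
    - {"fingers": -1, "x": 0, "y": -0.0191, "z": 0.0058, "ax": 0, "ay": 0, "az": 0}
    - {"fingers": -1, "x": 0, "y": 0, "z": 0, "ax": -6, "ay": 0, "az": 0}
    - {"fingers": -1, "x": 0, "y": 0, "z": 0, "ax": -6, "ay": 0, "az": 0}
    - {"fingers": -1, "x": 0, "y": 0, "z": 0, "ax": -5, "ay": 0, "az": 0}
    - {"fingers": -1, "x": 0, "y": 0, "z": 0, "ax": 0, "ay": 0, "az": 7}
    - {"fingers": -1, "x": 0, "y": 0, "z": 0, "ax": 0, "ay": 0, "az": 7}
    - {"fingers": -1, "x": 0, "y": 0, "z": 0, "ax": 0, "ay": 0, "az": 6.6}

```text
clock: 6.43
tcp_pos: [0.4959, 0.1199, 0.1693]
orientation: [-2.228, -2.214, -0.003]
contact_force: [1.0, 0.2, 0.0]
grip_width: 0.0001
gripper_force: 0.0
```

>>> arm_command:
  rows:
    - {"fingers": -1, "x": 0, "y": 0, "z": 0, "ax": 0, "ay": 0, "az": 0}
    - {"fingers": -1, "x": 0, "y": 0, "z": 0, "ax": 0, "ay": 0, "az": 0}
    - {"fingers": -1, "x": 0, "y": 0, "z": 0, "ax": 0, "ay": 0, "az": 0}

```text
clock: 6.68
tcp_pos: [0.4963, 0.1202, 0.1685]
orientation: [2.218, 2.225, 0.001]
contact_force: [0.3, -0.4, 0.4]
grip_width: 0.0
gripper_force: 0.0
```

```bash
python3 - <<'E'
from h import *
to(.430,-.099,.0525)
E
```

```text
t 6.7 p [0.4963 0.1202 0.1685] xaz 90.2 yaz 0.2 z [ 0.  0. -1.] F [ 0.3 -0.4  0.4] w 0.0 gf 0.0 q6,7 [ 0.86 -0.2 ]
tool shift mm [-219.   -67.1  115.9]
```

The grip was lost during the lift. I'll look at the bin.

```bash
python3 - <<'E'
from h import *
f,P=cloud("wrist"); g,Q=cloud("scene"); save("w4",np.hstack([cv2.resize(f,(400,300)),cv2.resize(g[120:300,300:540],(400,300))]))
np.save("wP.npy",P); np.save("wF.npy",f); walls(P,f,20.2,["green"])
f,P=cloud("top");np.save("topP.npy",P);np.save("topF.npy",f)
E
```

```text
green front wall [0.5756 0.1433] z 0.1043 width 0.0761 total len 0.0968
[618.5 157.8] [99.9 81.2] 19.6
```

View pics/w4.png

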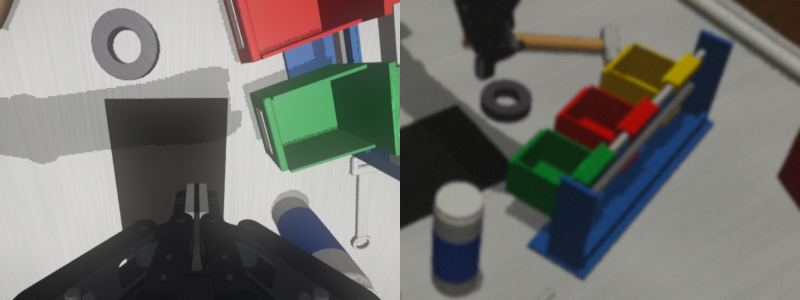

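The bin slipped back into its hung place (front wall at (0.5756,0.1433), z 0.104), so nothing is harmed. I'll retry with a deeper grip, 120 N and smaller lift steps.

>>> arm_command:
  rows:
    - {"fingers": 1, "x": 0, "y": 0, "z": 0, "ax": 0, "ay": 0, "az": -7}
    - {"fingers": 1, "x": 0, "y": 0, "z": 0, "ax": 0, "ay": 0, "az": -7}
    - {"fingers": 1, "x": 0, "y": 0, "z": 0, "ax": 0, "ay": 0, "az": -6}
    - {"fingers": 1, "x": -0.003, "y": 0.027, "z": 0, "ax": 0, "ay": 0, "az": 0}
    - {"fingers": 1, "x": -0.003, "y": 0.027, "z": 0, "ax": 0, "ay": 0, "az": 0}
    - {"fingers": 1, "x": -0.001, "y": 0.027, "z": 0, "ax": 0, "ay": 0, "az": 0}
    - {"fingers": 1, "x": 0, "y": 0, "z": 0, "ax": 0, "ay": 0, "az": 0}
    - {"fingers": 1, "x": 0, "y": 0, "z": 0, "ax": 0, "ay": 0, "az": 0}
    - {"fingers": 1, "x": 0, "y": 0, "z": 0, "ax": 0, "ay": 0, "az": 0}
  grip_force: 120

```text
clock: 7.58
tcp_pos: [0.574, 0.1408, 0.1676]
orientation: [-1.801, -2.573, 0.002]
contact_force: [-0.6, -0.3, 0.4]
grip_width: 0.0852
gripper_force: 0.0
```

```bash
python3 - <<'E'
from h import *
to(.5755,.1425,.088)
E
```

```text
t 7.6 p [0.574  0.1408 0.1676] xaz 110.0 yaz 20.0 z [-0.002 -0.001 -1.   ] F [-0.6 -0.3  0.4] w 0.0852 gf 0.0 q6,7 [0.92 0.17]
tool shift mm [ 1.1  2.2 79.6]
```

>>> arm_command:
  rows:
    - {"fingers": 1, "x": 0.001, "y": 0.002, "z": 0.025, "ax": 0, "ay": 0, "az": 0}
    - {"fingers": 1, "x": 0, "y": 0, "z": 0.025, "ax": 0, "ay": 0, "az": 0}
    - {"fingers": 1, "x": 0, "y": 0, "z": 0.02, "ax": 0, "ay": 0, "az": 0}
    - {"fingers": 1, "x": 0, "y": 0, "z": 0.01, "ax": 0, "ay": 0, "az": 0}
    - {"fingers": 1, "x": 0, "y": 0, "z": 0, "ax": 0, "ay": 0, "az": 0}
    - {"fingers": 1, "x": 0, "y": 0, "z": 0, "ax": 0, "ay": 0, "az": 0}

```text
clock: 8.08
tcp_pos: [0.5759, 0.1426, 0.0884]
orientation: [-1.802, -2.573, 0.001]
contact_force: [-1.2, -0.2, 0.6]
grip_width: 0.0856
gripper_force: 0.0
```

>>> arm_command:
  rows:
    - {"fingers": -1, "x": 0, "y": 0, "z": 0, "ax": 0, "ay": 0, "az": 0}
    - {"fingers": -1, "x": 0, "y": 0, "z": 0, "ax": 0, "ay": 0, "az": 0}
    - {"fingers": -1, "x": 0, "y": 0, "z": 0, "ax": 0, "ay": 0, "az": 0}
    - {"fingers": -1, "x": 0, "y": 0, "z": 0, "ax": 0, "ay": 0, "az": 0}
    - {"fingers": -1, "x": 0, "y": 0, "z": 0, "ax": 0, "ay": 0, "az": 0}
    - {"fingers": -1, "x": 0, "y": 0, "z": 0, "ax": 0, "ay": 0, "az": 0}
    - {"fingers": -1, "x": 0, "y": 0, "z": 0, "ax": 0, "ay": 0, "az": 0}
    - {"fingers": -1, "x": 0, "y": 0, "z": 0, "ax": 0, "ay": 0, "az": 0}
    - {"fingers": -1, "x": 0, "y": 0, "z": 0, "ax": 0, "ay": 0, "az": 0}
    - {"fingers": -1, "x": 0, "y": 0, "z": 0, "ax": 0, "ay": 0, "az": 0}

```text
clock: 8.92
tcp_pos: [0.5753, 0.1426, 0.0885]
orientation: [-1.801, -2.572, 0.002]
contact_force: [-5.5, -1.4, 9.0]
grip_width: 0.0036
gripper_force: 118.8
```

```bash
python3 - <<'E'
from h import *; from swing import rows
p,M=pose()
rows(np.array([-104,p[2]*1000-130.]),[(2,.5,0),(4,1,0),(6,1.5,0),(8,2,.2),(10,2.5,.7),(12,3,1.2),(14,3.5,2),(16,4,2.5),(18,4,3)])
E
```

```text
t 8.9 p [0.5753 0.1426 0.0885] xaz 110.0 yaz 20.0 z [-0.002 -0.    -1.   ] F [-5.5 -1.4  9. ] w 0.0036 gf 118.8 q6,7 [0.77 0.2 ]
th 2 y -0.9 z -3.7 ax 2
th 4 y -0.9 z -3.7 ax 2
th 6 y -0.9 z -3.7 ax 2
th 8 y -0.9 z -3.9 ax 2
th 10 y -1.0 z -4.2 ax 2
th 12 y -1.0 z -4.2 ax 2
th 14 y -1.1 z -4.5 ax 2
th 16 y -1.0 z -4.3 ax 2
th 18 y -1.5 z -4.1 ax 2
```

>>> arm_command:
  rows:
    - {"fingers": -1, "x": 0, "y": -0.0009, "z": -0.0037, "ax": 2, "ay": 0, "az": 0}
    - {"fingers": -1, "x": 0, "y": -0.0009, "z": -0.0037, "ax": 2, "ay": 0, "az": 0}
    - {"fingers": -1, "x": 0, "y": -0.0009, "z": -0.0037, "ax": 2, "ay": 0, "az": 0}
    - {"fingers": -1, "x": 0, "y": -0.0009, "z": -0.0039, "ax": 2, "ay": 0, "az": 0}
    - {"fingers": -1, "x": 0, "y": -0.001, "z": -0.0042, "ax": 2, "ay": 0, "az": 0}
    - {"fingers": -1, "x": 0, "y": -0.001, "z": -0.0042, "ax": 2, "ay": 0, "az": 0}
    - {"fingers": -1, "x": 0, "y": -0.0011, "z": -0.0045, "ax": 2, "ay": 0, "az": 0}
    - {"fingers": -1, "x": 0, "y": -0.001, "z": -0.0043, "ax": 2, "ay": 0, "az": 0}
    - {"fingers": -1, "x": 0, "y": -0.0015, "z": -0.0041, "ax": 2, "ay": 0, "az": 0}
    - {"fingers": -1, "x": 0, "y": 0, "z": 0, "ax": 0, "ay": 0, "az": 0}

```text
clock: 9.75
tcp_pos: [0.5734, 0.1421, 0.125]
orientation: [-1.684, -2.406, 0.382]
contact_force: [0.7, -0.0, -2.2]
grip_width: 0.0037
gripper_force: 118.4
```

>>> arm_command:
  rows:
    - {"fingers": -1, "x": 0, "y": 0, "z": 0, "ax": 0, "ay": 0, "az": 0}
    - {"fingers": -1, "x": 0, "y": 0, "z": 0, "ax": 0, "ay": 0, "az": 0}
    - {"fingers": -1, "x": 0, "y": -0.0012, "z": -0.0038, "ax": 0, "ay": 0, "az": 0}
    - {"fingers": -1, "x": 0, "y": -0.0012, "z": -0.0038, "ax": 0, "ay": 0, "az": 0}
    - {"fingers": -1, "x": 0, "y": 0, "z": 0, "ax": 0, "ay": 0, "az": 0}

```text
clock: 10.17
tcp_pos: [0.5732, 0.1416, 0.1343]
orientation: [-1.686, -2.407, 0.379]
contact_force: [-0.1, 0.5, -2.4]
grip_width: 0.0036
gripper_force: 118.4
```

```bash
python3 - <<'E'
from h import *
p,M=pose()
E
```

```text
t 10.2 p [0.5732 0.1416 0.1343] xaz 110.0 yaz 20.0 z [-0.289 -0.105 -0.952] F [-0.1  0.5 -2.4] w 0.0036 gf 118.4 q6,7 [1.25 0.17]
```

>>> arm_command:
  rows:
    - {"fingers": -1, "x": 0, "y": -0.0018, "z": -0.0057, "ax": 0, "ay": 0, "az": 0}
    - {"fingers": -1, "x": 0, "y": -0.0018, "z": -0.0057, "ax": 0, "ay": 0, "az": 0}
    - {"fingers": -1, "x": 0, "y": -0.0018, "z": -0.0057, "ax": 0, "ay": 0, "az": 0}
    - {"fingers": -1, "x": 0, "y": -0.0018, "z": -0.0057, "ax": 0, "ay": 0, "az": 0}
    - {"fingers": -1, "x": 0, "y": -0.0018, "z": -0.0057, "ax": 0, "ay": 0, "az": 0}
    - {"fingers": -1, "x": 0, "y": 0, "z": 0, "ax": 0, "ay": 0, "az": 0}

```text
clock: 10.67
tcp_pos: [0.5739, 0.1419, 0.1647]
orientation: [-1.686, -2.407, 0.378]
contact_force: [1.9, -1.1, -1.9]
grip_width: 0.0038
gripper_force: 118.5
```

>>> arm_command:
  rows:
    - {"fingers": -1, "x": 0, "y": -0.0143, "z": 0.0046, "ax": 0, "ay": 0, "az": 0}
    - {"fingers": -1, "x": 0, "y": -0.0143, "z": 0.0046, "ax": 0, "ay": 0, "az": 0}
    - {"fingers": -1, "x": 0, "y": -0.0143, "z": 0.0046, "ax": 0, "ay": 0, "az": 0}
    - {"fingers": -1, "x": 0, "y": -0.0143, "z": 0.0046, "ax": 0, "ay": 0, "az": 0}
    - {"fingers": -1, "x": 0, "y": -0.0143, "z": 0.0046, "ax": 0, "ay": 0, "az": 0}
    - {"fingers": -1, "x": 0, "y": -0.0143, "z": 0.0046, "ax": 0, "ay": 0, "az": 0}
    - {"fingers": -1, "x": 0, "y": 0, "z": 0, "ax": -6, "ay": 0, "az": 0}
    - {"fingers": -1, "x": 0, "y": 0, "z": 0, "ax": -6, "ay": 0, "az": 0}
    - {"fingers": -1, "x": 0, "y": 0, "z": 0, "ax": -6, "ay": 0, "az": 0}

```text
clock: 11.42
tcp_pos: [0.4888, 0.111, 0.1637]
orientation: [1.8, 2.571, 0.007]
contact_force: [-0.1, 1.3, -1.5]
grip_width: 0.004
gripper_force: 118.7
```

>>> arm_command:
  rows:
    - {"fingers": -1, "x": 0, "y": 0, "z": 0, "ax": 0, "ay": 0, "az": 5}
    - {"fingers": -1, "x": 0, "y": 0, "z": 0, "ax": 0, "ay": 0, "az": 5}
    - {"fingers": -1, "x": 0, "y": 0, "z": 0, "ax": 0, "ay": 0, "az": 5}
    - {"fingers": -1, "x": 0, "y": 0, "z": 0, "ax": 0, "ay": 0, "az": 5}
    - {"fingers": -1, "x": 0, "y": 0, "z": 0, "ax": 0, "ay": 0, "az": 0}
    - {"fingers": -1, "x": 0, "y": 0, "z": 0, "ax": 0, "ay": 0, "az": 0}
    - {"fingers": -1, "x": 0, "y": 0, "z": 0, "ax": 0, "ay": 0, "az": 0}

```text
clock: 12.0
tcp_pos: [0.4882, 0.1109, 0.1634]
orientation: [-2.219, -2.224, 0.0]
contact_force: [0.9, 0.6, -0.5]
grip_width: 0.004
gripper_force: 118.8
```

```bash
python3 - <<'E'
from h import *
to(.430,-.107,.049)
E
```

```text
t 12.0 p [0.4882 0.1109 0.1634] xaz 90.1 yaz 0.1 z [-0. -0. -1.] F [ 0.9  0.6 -0.5] w 0.004 gf 118.8 q6,7 [ 0.84 -0.19]
tool shift mm [-217.8  -58.8  114.4]
```

>>> arm_command:
  rows:
    - {"fingers": -1, "x": -0.022, "y": -0.006, "z": 0, "ax": 0, "ay": 0, "az": 0}
    - {"fingers": -1, "x": -0.022, "y": -0.006, "z": 0, "ax": 0, "ay": 0, "az": 0}
    - {"fingers": -1, "x": -0.022, "y": -0.006, "z": 0, "ax": 0, "ay": 0, "az": 0}
    - {"fingers": -1, "x": -0.022, "y": -0.006, "z": 0, "ax": 0, "ay": 0, "az": 0}
    - {"fingers": -1, "x": -0.022, "y": -0.006, "z": 0, "ax": 0, "ay": 0, "az": 0}
    - {"fingers": -1, "x": -0.022, "y": -0.006, "z": 0, "ax": 0, "ay": 0, "az": 0}
    - {"fingers": -1, "x": -0.022, "y": -0.006, "z": 0, "ax": 0, "ay": 0, "az": 0}
    - {"fingers": -1, "x": -0.022, "y": -0.006, "z": 0, "ax": 0, "ay": 0, "az": 0}
    - {"fingers": -1, "x": -0.022, "y": -0.006, "z": 0, "ax": 0, "ay": 0, "az": 0}
    - {"fingers": -1, "x": -0.02, "y": -0.005, "z": 0, "ax": 0, "ay": 0, "az": 0}

```text
clock: 12.83
tcp_pos: [0.4287, -0.1085, 0.1635]
orientation: [-2.22, -2.223, -0.0]
contact_force: [-0.8, -0.9, -1.8]
grip_width: 0.0038
gripper_force: 118.9
```

>>> arm_command:
  rows:
    - {"fingers": -1, "x": 0, "y": 0, "z": 0.02, "ax": 0, "ay": 0, "az": 0}
    - {"fingers": -1, "x": 0, "y": 0, "z": 0.02, "ax": 0, "ay": 0, "az": 0}
    - {"fingers": -1, "x": 0, "y": 0, "z": 0.02, "ax": 0, "ay": 0, "az": 0}
    - {"fingers": -1, "x": 0, "y": 0, "z": 0.02, "ax": 0, "ay": 0, "az": 0}
    - {"fingers": -1, "x": 0, "y": 0, "z": 0.02, "ax": 0, "ay": 0, "az": 0}
    - {"fingers": -1, "x": 0, "y": 0, "z": 0, "ax": 0, "ay": 0, "az": 0}
    - {"fingers": -1, "x": 0, "y": 0, "z": 0, "ax": 0, "ay": 0, "az": 0}

```text
clock: 13.42
tcp_pos: [0.4286, -0.1073, 0.063]
orientation: [-2.22, -2.221, 0.003]
contact_force: [0.5, 0.3, -1.3]
grip_width: 0.0038
gripper_force: 118.9
```

```bash
python3 - <<'E'
from h import *
to(.430,-.107,.049)
f,P=cloud("top"); save("t2",f[150:400,60:560])
E
```

```text
t 13.4 p [ 0.4286 -0.1073  0.063 ] xaz 90.0 yaz 0.0 z [-0.002 -0.    -1.   ] F [ 0.5  0.3 -1.3] w 0.0038 gf 118.9 q6,7 [0.57 0.42]
tool shift mm [ 0.3  1.4 14. ]
```

View pics/t2.png

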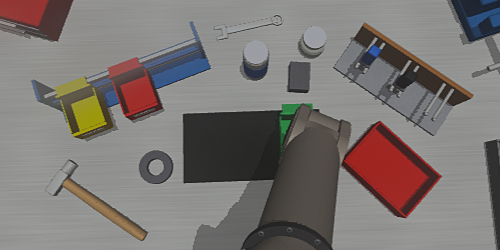

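The crop shows the green bin over the right end of the mat at about (297,125), with the caddy and the other things unmoved. I'll lower it and release.

>>> arm_command:
  rows:
    - {"fingers": -1, "x": 0, "y": 0, "z": 0.006, "ax": 0, "ay": 0, "az": 0}
    - {"fingers": -1, "x": 0, "y": 0, "z": 0.005, "ax": 0, "ay": 0, "az": 0}
    - {"fingers": -1, "x": 0, "y": 0, "z": 0.002, "ax": 0, "ay": 0, "az": 0}
    - {"fingers": -1, "x": 0, "y": 0, "z": 0.0015, "ax": 0, "ay": 0, "az": 0}
    - {"fingers": -1, "x": 0, "y": 0, "z": 0, "ax": 0, "ay": 0, "az": 0}
    - {"fingers": -1, "x": 0, "y": 0, "z": 0, "ax": 0, "ay": 0, "az": 0}

```text
clock: 13.97
tcp_pos: [0.4294, -0.1071, 0.049]
orientation: [2.221, 2.221, 0.0]
contact_force: [0.5, 1.2, -2.1]
grip_width: 0.0035
gripper_force: 118.9
```

>>> arm_command:
  rows:
    - {"fingers": 0, "x": 0, "y": 0, "z": 0, "ax": 0, "ay": 0, "az": 0}
    - {"fingers": 0, "x": 0, "y": 0, "z": 0, "ax": 0, "ay": 0, "az": 0}
    - {"fingers": 0, "x": 0, "y": 0, "z": 0, "ax": 0, "ay": 0, "az": 0}
    - {"fingers": 0, "x": 0, "y": 0, "z": 0, "ax": 0, "ay": 0, "az": 0}
    - {"fingers": 0, "x": 0, "y": 0, "z": 0, "ax": 0, "ay": 0, "az": 0}
    - {"fingers": 0, "x": 0, "y": 0, "z": -0.01, "ax": 0, "ay": 0, "az": 0}
    - {"fingers": 0, "x": 0, "y": 0, "z": -0.025, "ax": 0, "ay": 0, "az": 0}
    - {"fingers": 0, "x": 0, "y": 0, "z": -0.03, "ax": 0, "ay": 0, "az": 0}
    - {"fingers": 0, "x": 0, "y": 0, "z": -0.03, "ax": 0, "ay": 0, "az": 0}
    - {"fingers": 0, "x": 0, "y": 0, "z": -0.03, "ax": 0, "ay": 0, "az": 0}

```text
clock: 14.8
tcp_pos: [0.4288, -0.1075, 0.1757]
orientation: [-2.222, -2.221, 0.001]
contact_force: [0.3, 0.3, -0.7]
grip_width: 0.0428
gripper_force: 0.0
```

```bash
python3 - <<'E'
from h import *
to(.537,.2495,.175)
f,P=cloud("wrist")
hsv=cv2.cvtColor(f,cv2.COLOR_RGB2HSV).astype(int); m=(hsv[...,0]>45)&(hsv[...,0]<80)&(hsv[...,1]>90)
print(np.nanpercentile(P[m],[1,50,99],axis=0).round(3))
q=P[np.load("topP.npy")[...,2]*0==0] if 0 else None
T=np.load("topP.npy");F=np.load("topF.npy")
E
```

```text
t 14.8 p [ 0.4288 -0.1075  0.1757] xaz 90.0 yaz -0.0 z [-0. -0. -1.] F [ 0.3  0.3 -0.7] w 0.0428 gf 0.0 q6,7 [0.84 0.24]
tool shift mm [357.1 107.9   0.5]
[[ 0.427 -0.145  0.007]
 [ 0.495 -0.107  0.034]
 [ 0.538 -0.068  0.096]]
```

>>> arm_command:
  rows:
    - {"fingers": 1, "x": 0, "y": 0, "z": -0.01, "ax": 0, "ay": 0, "az": -7}
    - {"fingers": 1, "x": 0, "y": 0, "z": 0, "ax": 0, "ay": 0, "az": -7}
    - {"fingers": 1, "x": 0, "y": 0, "z": 0, "ax": 0, "ay": 0, "az": -6}
    - {"fingers": 1, "x": 0.03, "y": 0.0223, "z": 0, "ax": 0, "ay": 0, "az": 0}
    - {"fingers": 1, "x": 0.03, "y": 0.0223, "z": 0, "ax": 0, "ay": 0, "az": 0}
    - {"fingers": 1, "x": 0.03, "y": 0.0223, "z": 0, "ax": 0, "ay": 0, "az": 0}
    - {"fingers": 1, "x": 0.03, "y": 0.0223, "z": 0, "ax": 0, "ay": 0, "az": 0}
    - {"fingers": 1, "x": 0.03, "y": 0.0223, "z": 0, "ax": 0, "ay": 0, "az": 0}

```text
clock: 15.52
tcp_pos: [0.483, 0.0735, 0.1847]
orientation: [1.802, 2.573, 0.001]
contact_force: [0.7, 0.0, 0.3]
grip_width: 0.0856
gripper_force: 0.0
```

>>> arm_command:
  rows:
    - {"fingers": 1, "x": 0.03, "y": 0.0223, "z": 0, "ax": 0, "ay": 0, "az": 0}
    - {"fingers": 1, "x": 0.03, "y": 0.0223, "z": 0, "ax": 0, "ay": 0, "az": 0}
    - {"fingers": 1, "x": 0.03, "y": 0.0223, "z": 0, "ax": 0, "ay": 0, "az": 0}
    - {"fingers": 1, "x": 0.03, "y": 0.0223, "z": 0, "ax": 0, "ay": 0, "az": 0}
    - {"fingers": 1, "x": 0.03, "y": 0.0223, "z": 0, "ax": 0, "ay": 0, "az": 0}
    - {"fingers": 1, "x": 0, "y": 0, "z": 0, "ax": 0, "ay": 0, "az": 0}
    - {"fingers": 1, "x": 0, "y": 0, "z": 0, "ax": 0, "ay": 0, "az": 0}
    - {"fingers": 1, "x": 0, "y": 0, "z": 0, "ax": 0, "ay": 0, "az": 0}

```text
clock: 16.18
tcp_pos: [0.5361, 0.2502, 0.1841]
orientation: [1.802, 2.573, -0.002]
contact_force: [-0.3, -0.2, 0.4]
grip_width: 0.0852
gripper_force: 0.0
```

```bash
python3 - <<'E'
from h import *
to(.5358,.2508,.088)
f,P=cloud("wrist")
walls(P,f,20.1,["red","yellow"])
E
```

```text
t 16.2 p [0.5361 0.2502 0.1841] xaz 110.0 yaz 20.0 z [-0.    -0.001 -1.   ] F [-0.3 -0.2  0.4] w 0.0852 gf 0.0 q6,7 [ 0.95 -0.05]
tool shift mm [ 0.8  0.  96.1]
red front wall [0.5368 0.2503] z 0.1043 width 0.077 total len 0.1127
[588.6 261.5] [113.4  93.2] 19.7
yellow front wall [0.4981 0.3558] z 0.1043 width 0.0577 total len 0.1127
[547.8 373.8] [113.9  60.1] 20.3
```

Right on the red wall. I'll descend, grip, swing and test the lift.

>>> arm_command:
  rows:
    - {"fingers": 1, "x": 0, "y": 0.0005, "z": 0.03, "ax": 0, "ay": 0, "az": 0}
    - {"fingers": 1, "x": 0, "y": 0, "z": 0.03, "ax": 0, "ay": 0, "az": 0}
    - {"fingers": 1, "x": 0, "y": 0, "z": 0.025, "ax": 0, "ay": 0, "az": 0}
    - {"fingers": 1, "x": 0, "y": 0, "z": 0.011, "ax": 0, "ay": 0, "az": 0}
    - {"fingers": 1, "x": 0, "y": 0, "z": 0, "ax": 0, "ay": 0, "az": 0}
    - {"fingers": 1, "x": 0, "y": 0, "z": 0, "ax": 0, "ay": 0, "az": 0}

```text
clock: 16.73
tcp_pos: [0.5371, 0.2502, 0.0885]
orientation: [1.804, 2.572, -0.0]
contact_force: [-0.3, -0.3, 0.6]
grip_width: 0.085
gripper_force: 0.0
```

>>> arm_command:
  rows:
    - {"fingers": -1, "x": 0, "y": 0, "z": 0, "ax": 0, "ay": 0, "az": 0}
    - {"fingers": -1, "x": 0, "y": 0, "z": 0, "ax": 0, "ay": 0, "az": 0}
    - {"fingers": -1, "x": 0, "y": 0, "z": 0, "ax": 0, "ay": 0, "az": 0}
    - {"fingers": -1, "x": 0, "y": 0, "z": 0, "ax": 0, "ay": 0, "az": 0}
    - {"fingers": -1, "x": 0, "y": 0, "z": 0, "ax": 0, "ay": 0, "az": 0}
    - {"fingers": -1, "x": 0, "y": 0, "z": 0, "ax": 0, "ay": 0, "az": 0}
    - {"fingers": -1, "x": 0, "y": 0, "z": 0, "ax": 0, "ay": 0, "az": 0}
    - {"fingers": -1, "x": 0, "y": 0, "z": 0, "ax": 0, "ay": 0, "az": 0}
    - {"fingers": -1, "x": 0, "y": 0, "z": 0, "ax": 0, "ay": 0, "az": 0}
    - {"fingers": -1, "x": 0, "y": 0, "z": 0, "ax": 0, "ay": 0, "az": 0}

```text
clock: 17.57
tcp_pos: [0.5357, 0.251, 0.0884]
orientation: [-1.801, -2.572, 0.002]
contact_force: [-4.7, -1.7, 8.4]
grip_width: 0.004
gripper_force: 118.8
```

>>> arm_command:
  rows:
    - {"fingers": -1, "x": 0, "y": -0.0009, "z": -0.0037, "ax": 2, "ay": 0, "az": 0}
    - {"fingers": -1, "x": 0, "y": -0.0009, "z": -0.0037, "ax": 2, "ay": 0, "az": 0}
    - {"fingers": -1, "x": 0, "y": -0.0009, "z": -0.0037, "ax": 2, "ay": 0, "az": 0}
    - {"fingers": -1, "x": 0, "y": -0.0009, "z": -0.0039, "ax": 2, "ay": 0, "az": 0}
    - {"fingers": -1, "x": 0, "y": -0.001, "z": -0.0042, "ax": 2, "ay": 0, "az": 0}
    - {"fingers": -1, "x": 0, "y": -0.001, "z": -0.0042, "ax": 2, "ay": 0, "az": 0}
    - {"fingers": -1, "x": 0, "y": -0.0011, "z": -0.0045, "ax": 2, "ay": 0, "az": 0}
    - {"fingers": -1, "x": 0, "y": -0.001, "z": -0.0043, "ax": 2, "ay": 0, "az": 0}
    - {"fingers": -1, "x": 0, "y": -0.0015, "z": -0.0041, "ax": 2, "ay": 0, "az": 0}
    - {"fingers": -1, "x": 0, "y": 0, "z": 0, "ax": 0, "ay": 0, "az": 0}

```text
clock: 18.4
tcp_pos: [0.5338, 0.2502, 0.1247]
orientation: [-1.685, -2.406, 0.382]
contact_force: [-0.1, 0.0, -2.8]
grip_width: 0.0041
gripper_force: 118.4
```

>>> arm_command:
  rows:
    - {"fingers": -1, "x": 0, "y": 0, "z": 0, "ax": 0, "ay": 0, "az": 0}
    - {"fingers": -1, "x": 0, "y": 0, "z": 0, "ax": 0, "ay": 0, "az": 0}
    - {"fingers": -1, "x": 0, "y": -0.0012, "z": -0.0038, "ax": 0, "ay": 0, "az": 0}
    - {"fingers": -1, "x": 0, "y": -0.0012, "z": -0.0038, "ax": 0, "ay": 0, "az": 0}
    - {"fingers": -1, "x": 0, "y": 0, "z": 0, "ax": 0, "ay": 0, "az": 0}

```text
clock: 18.82
tcp_pos: [0.5335, 0.2501, 0.1341]
orientation: [-1.685, -2.407, 0.379]
contact_force: [0.8, -0.1, -2.2]
grip_width: 0.0036
gripper_force: 118.4
```

>>> arm_command:
  rows:
    - {"fingers": -1, "x": 0, "y": -0.0018, "z": -0.0057, "ax": 0, "ay": 0, "az": 0}
    - {"fingers": -1, "x": 0, "y": -0.0018, "z": -0.0057, "ax": 0, "ay": 0, "az": 0}
    - {"fingers": -1, "x": 0, "y": -0.0018, "z": -0.0057, "ax": 0, "ay": 0, "az": 0}
    - {"fingers": -1, "x": 0, "y": -0.0018, "z": -0.0057, "ax": 0, "ay": 0, "az": 0}
    - {"fingers": -1, "x": 0, "y": -0.0018, "z": -0.0057, "ax": 0, "ay": 0, "az": 0}
    - {"fingers": -1, "x": 0, "y": 0, "z": 0, "ax": 0, "ay": 0, "az": 0}

```text
clock: 19.32
tcp_pos: [0.5342, 0.2504, 0.1645]
orientation: [-1.686, -2.407, 0.378]
contact_force: [0.9, 0.6, -2.3]
grip_width: 0.0039
gripper_force: 118.5
```

>>> arm_command:
  rows:
    - {"fingers": -1, "x": 0, "y": -0.0143, "z": 0.0046, "ax": 0, "ay": 0, "az": 0}
    - {"fingers": -1, "x": 0, "y": -0.0143, "z": 0.0046, "ax": 0, "ay": 0, "az": 0}
    - {"fingers": -1, "x": 0, "y": -0.0143, "z": 0.0046, "ax": 0, "ay": 0, "az": 0}
    - {"fingers": -1, "x": 0, "y": -0.0143, "z": 0.0046, "ax": 0, "ay": 0, "az": 0}
    - {"fingers": -1, "x": 0, "y": -0.0143, "z": 0.0046, "ax": 0, "ay": 0, "az": 0}
    - {"fingers": -1, "x": 0, "y": -0.0143, "z": 0.0046, "ax": 0, "ay": 0, "az": 0}
    - {"fingers": -1, "x": 0, "y": 0, "z": 0, "ax": -6, "ay": 0, "az": 0}
    - {"fingers": -1, "x": 0, "y": 0, "z": 0, "ax": -6, "ay": 0, "az": 0}
    - {"fingers": -1, "x": 0, "y": 0, "z": 0, "ax": -6, "ay": 0, "az": 0}

```text
clock: 20.07
tcp_pos: [0.4492, 0.2193, 0.1636]
orientation: [1.801, 2.571, 0.008]
contact_force: [0.1, 0.1, -2.6]
grip_width: 0.0037
gripper_force: 118.7
```

>>> arm_command:
  rows:
    - {"fingers": -1, "x": 0, "y": 0, "z": 0, "ax": 0, "ay": 0, "az": 5}
    - {"fingers": -1, "x": 0, "y": 0, "z": 0, "ax": 0, "ay": 0, "az": 5}
    - {"fingers": -1, "x": 0, "y": 0, "z": 0, "ax": 0, "ay": 0, "az": 5}
    - {"fingers": -1, "x": 0, "y": 0, "z": 0, "ax": 0, "ay": 0, "az": 5}
    - {"fingers": -1, "x": 0, "y": 0, "z": 0, "ax": 0, "ay": 0, "az": 0}
    - {"fingers": -1, "x": 0, "y": 0, "z": 0, "ax": 0, "ay": 0, "az": 0}
    - {"fingers": -1, "x": 0, "y": 0, "z": 0, "ax": 0, "ay": 0, "az": 0}

```text
clock: 20.65
tcp_pos: [0.4487, 0.2192, 0.1632]
orientation: [-2.219, -2.224, 0.0]
contact_force: [0.0, -1.0, -2.9]
grip_width: 0.0038
gripper_force: 118.9
```

```bash
python3 - <<'E'
from h import *
to(.432,-.0025,.049)
E
```

```text
t 20.6 p [0.4487 0.2192 0.1632] xaz 90.1 yaz 0.1 z [-0. -0. -1.] F [ 0.  -1.  -2.9] w 0.0038 gf 118.9 q6,7 [ 0.84 -0.43]
tool shift mm [-221.7  -17.2  114.2]
```

>>> arm_command:
  rows:
    - {"fingers": -1, "x": -0.0222, "y": -0.0017, "z": 0, "ax": 0, "ay": 0, "az": 0}
    - {"fingers": -1, "x": -0.0222, "y": -0.0017, "z": 0, "ax": 0, "ay": 0, "az": 0}
    - {"fingers": -1, "x": -0.0222, "y": -0.0017, "z": 0, "ax": 0, "ay": 0, "az": 0}
    - {"fingers": -1, "x": -0.0222, "y": -0.0017, "z": 0, "ax": 0, "ay": 0, "az": 0}
    - {"fingers": -1, "x": -0.0222, "y": -0.0017, "z": 0, "ax": 0, "ay": 0, "az": 0}
    - {"fingers": -1, "x": -0.0222, "y": -0.0017, "z": 0, "ax": 0, "ay": 0, "az": 0}
    - {"fingers": -1, "x": -0.0222, "y": -0.0017, "z": 0, "ax": 0, "ay": 0, "az": 0}
    - {"fingers": -1, "x": -0.0222, "y": -0.0017, "z": 0, "ax": 0, "ay": 0, "az": 0}
    - {"fingers": -1, "x": -0.0222, "y": -0.0017, "z": 0, "ax": 0, "ay": 0, "az": 0}
    - {"fingers": -1, "x": -0.0222, "y": -0.0017, "z": 0, "ax": 0, "ay": 0, "az": 0}

```text
clock: 21.48
tcp_pos: [0.4315, -0.004, 0.1633]
orientation: [2.219, 2.224, 0.0]
contact_force: [0.1, -0.1, -2.7]
grip_width: 0.0035
gripper_force: 118.9
```

>>> arm_command:
  rows:
    - {"fingers": -1, "x": 0, "y": 0, "z": 0.02, "ax": 0, "ay": 0, "az": 0}
    - {"fingers": -1, "x": 0, "y": 0, "z": 0.02, "ax": 0, "ay": 0, "az": 0}
    - {"fingers": -1, "x": 0, "y": 0, "z": 0.02, "ax": 0, "ay": 0, "az": 0}
    - {"fingers": -1, "x": 0, "y": 0, "z": 0.02, "ax": 0, "ay": 0, "az": 0}
    - {"fingers": -1, "x": 0, "y": 0, "z": 0.02, "ax": 0, "ay": 0, "az": 0}
    - {"fingers": -1, "x": 0, "y": 0, "z": 0, "ax": 0, "ay": 0, "az": 0}
    - {"fingers": -1, "x": 0, "y": 0, "z": 0, "ax": 0, "ay": 0, "az": 0}

```text
clock: 22.07
tcp_pos: [0.4311, -0.0031, 0.0628]
orientation: [-2.22, -2.221, 0.003]
contact_force: [0.5, -0.8, -2.5]
grip_width: 0.0036
gripper_force: 119.0
```

```bash
python3 - <<'E'
from h import *
to(.432,-.0025,.049)
E
```

```text
t 22.1 p [ 0.4311 -0.0031  0.0628] xaz 90.0 yaz 0.0 z [-0.002 -0.001 -1.   ] F [ 0.5 -0.8 -2.5] w 0.0036 gf 119.0 q6,7 [0.56 0.16]
tool shift mm [ 0.6  1.  13.8]
```

>>> arm_command:
  rows:
    - {"fingers": -1, "x": 0, "y": 0, "z": 0.006, "ax": 0, "ay": 0, "az": 0}
    - {"fingers": -1, "x": 0, "y": 0, "z": 0.005, "ax": 0, "ay": 0, "az": 0}
    - {"fingers": -1, "x": 0, "y": 0, "z": 0.002, "ax": 0, "ay": 0, "az": 0}
    - {"fingers": -1, "x": 0, "y": 0, "z": 0.0013, "ax": 0, "ay": 0, "az": 0}
    - {"fingers": -1, "x": 0, "y": 0, "z": 0, "ax": 0, "ay": 0, "az": 0}
    - {"fingers": -1, "x": 0, "y": 0, "z": 0, "ax": 0, "ay": 0, "az": 0}

```text
clock: 22.57
tcp_pos: [0.4319, -0.0027, 0.0491]
orientation: [2.221, 2.221, 0.001]
contact_force: [-0.7, 0.3, -3.0]
grip_width: 0.0037
gripper_force: 119.0
```

>>> arm_command:
  rows:
    - {"fingers": 0, "x": 0, "y": 0, "z": 0, "ax": 0, "ay": 0, "az": 0}
    - {"fingers": 0, "x": 0, "y": 0, "z": 0, "ax": 0, "ay": 0, "az": 0}
    - {"fingers": 0, "x": 0, "y": 0, "z": 0, "ax": 0, "ay": 0, "az": 0}
    - {"fingers": 0, "x": 0, "y": 0, "z": 0, "ax": 0, "ay": 0, "az": 0}
    - {"fingers": 0, "x": 0, "y": 0, "z": 0, "ax": 0, "ay": 0, "az": 0}
    - {"fingers": 0, "x": 0, "y": 0, "z": -0.01, "ax": 0, "ay": 0, "az": 0}
    - {"fingers": 0, "x": 0, "y": 0, "z": -0.025, "ax": 0, "ay": 0, "az": 0}
    - {"fingers": 0, "x": 0, "y": 0, "z": -0.035, "ax": 0, "ay": 0, "az": 0}
    - {"fingers": 0, "x": 0, "y": 0, "z": -0.035, "ax": 0, "ay": 0, "az": 0}
    - {"fingers": 0, "x": 0, "y": 0, "z": -0.03, "ax": 0, "ay": 0, "az": 0}

```text
clock: 23.4
tcp_pos: [0.4317, -0.0034, 0.1864]
orientation: [2.222, 2.22, 0.0]
contact_force: [0.8, 0.4, -0.4]
grip_width: 0.0428
gripper_force: 0.0
```

>>> arm_command:
  rows:
    - {"fingers": 1, "x": 0, "y": 0, "z": 0, "ax": 0, "ay": 0, "az": -7}
    - {"fingers": 1, "x": 0, "y": 0, "z": 0, "ax": 0, "ay": 0, "az": -7}
    - {"fingers": 1, "x": 0, "y": 0, "z": 0, "ax": 0, "ay": 0, "az": -6}
    - {"fingers": 1, "x": 0.029, "y": 0.0168, "z": 0, "ax": 0, "ay": 0, "az": 0}
    - {"fingers": 1, "x": 0.029, "y": 0.0168, "z": 0, "ax": 0, "ay": 0, "az": 0}
    - {"fingers": 1, "x": 0.029, "y": 0.0168, "z": 0, "ax": 0, "ay": 0, "az": 0}
    - {"fingers": 1, "x": 0.029, "y": 0.0168, "z": 0, "ax": 0, "ay": 0, "az": 0}
    - {"fingers": 1, "x": 0.029, "y": 0.0168, "z": 0, "ax": 0, "ay": 0, "az": 0}

```text
clock: 24.07
tcp_pos: [0.4611, 0.1635, 0.1847]
orientation: [1.802, 2.573, 0.001]
contact_force: [0.7, -0.1, -0.5]
grip_width: 0.0855
gripper_force: 0.0
```

>>> arm_command:
  rows:
    - {"fingers": 1, "x": 0.029, "y": 0.0168, "z": 0, "ax": 0, "ay": 0, "az": 0}
    - {"fingers": 1, "x": 0.029, "y": 0.0168, "z": 0, "ax": 0, "ay": 0, "az": 0}
    - {"fingers": 1, "x": 0.029, "y": 0.0168, "z": 0, "ax": 0, "ay": 0, "az": 0}
    - {"fingers": 1, "x": 0.029, "y": 0.0168, "z": 0, "ax": 0, "ay": 0, "az": 0}
    - {"fingers": 1, "x": 0.029, "y": 0.0168, "z": 0, "ax": 0, "ay": 0, "az": 0}
    - {"fingers": 1, "x": 0.029, "y": 0.0168, "z": 0, "ax": 0, "ay": 0, "az": 0}
    - {"fingers": 1, "x": 0, "y": 0, "z": 0, "ax": 0, "ay": 0, "az": 0}
    - {"fingers": 1, "x": 0, "y": 0, "z": 0, "ax": 0, "ay": 0, "az": 0}
    - {"fingers": 1, "x": 0, "y": 0, "z": 0, "ax": 0, "ay": 0, "az": 0}

```text
clock: 24.82
tcp_pos: [0.4963, 0.3593, 0.1842]
orientation: [1.802, 2.572, -0.001]
contact_force: [-0.9, 0.5, 0.2]
grip_width: 0.085
gripper_force: 0.0
```

```bash
python3 - <<'E'
from h import *
to(.496,.3615,.088)
f,P=cloud("wrist"); save("w5",f)
walls(P,f,20.1,["yellow"])
E
```

```text
t 24.8 p [0.4963 0.3593 0.1842] xaz 110.0 yaz 20.0 z [ 0.    -0.001 -1.   ] F [-0.9  0.5  0.2] w 0.085 gf 0.0 q6,7 [ 0.97 -0.23]
tool shift mm [ 2.3  0.5 96.2]
yellow front wall [0.4944 0.3659] z 0.1043 width 0.0774 total len 0.1127
[544.6 381.4] [113.7  83.6] 20.1
```

View pics/w5.png

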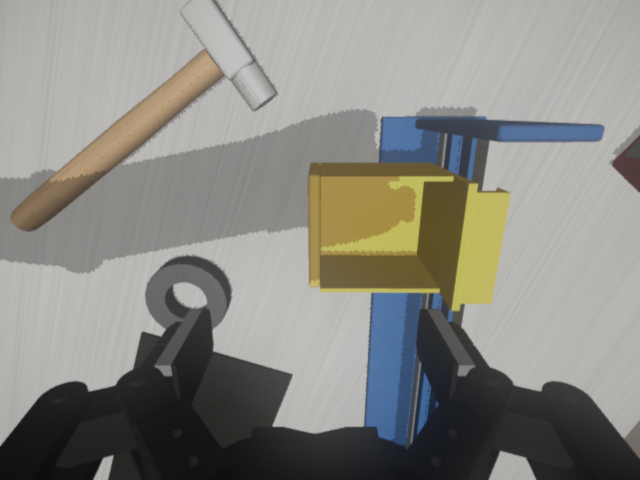

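The yellow bin hangs alone on the rail, with its front wall at columns 310-320, rows 165-288. I need to shift +7 mm in tool x.

>>> arm_command:
  rows:
    - {"fingers": 1, "x": 0.007, "y": 0.0005, "z": 0.03, "ax": 0, "ay": 0, "az": 0}
    - {"fingers": 1, "x": 0, "y": 0, "z": 0.03, "ax": 0, "ay": 0, "az": 0}
    - {"fingers": 1, "x": 0, "y": 0, "z": 0.025, "ax": 0, "ay": 0, "az": 0}
    - {"fingers": 1, "x": 0, "y": 0, "z": 0.011, "ax": 0, "ay": 0, "az": 0}
    - {"fingers": 1, "x": 0, "y": 0, "z": 0, "ax": 0, "ay": 0, "az": 0}
    - {"fingers": 1, "x": 0, "y": 0, "z": 0, "ax": 0, "ay": 0, "az": 0}

```text
clock: 25.37
tcp_pos: [0.4949, 0.366, 0.0886]
orientation: [1.804, 2.572, -0.0]
contact_force: [1.0, 0.9, 0.1]
grip_width: 0.0852
gripper_force: 0.0
```

>>> arm_command:
  rows:
    - {"fingers": -1, "x": 0, "y": 0, "z": 0, "ax": 0, "ay": 0, "az": 0}
    - {"fingers": -1, "x": 0, "y": 0, "z": 0, "ax": 0, "ay": 0, "az": 0}
    - {"fingers": -1, "x": 0, "y": 0, "z": 0, "ax": 0, "ay": 0, "az": 0}
    - {"fingers": -1, "x": 0, "y": 0, "z": 0, "ax": 0, "ay": 0, "az": 0}
    - {"fingers": -1, "x": 0, "y": 0, "z": 0, "ax": 0, "ay": 0, "az": 0}
    - {"fingers": -1, "x": 0, "y": 0, "z": 0, "ax": 0, "ay": 0, "az": 0}
    - {"fingers": -1, "x": 0, "y": 0, "z": 0, "ax": 0, "ay": 0, "az": 0}
    - {"fingers": -1, "x": 0, "y": 0, "z": 0, "ax": 0, "ay": 0, "az": 0}
    - {"fingers": -1, "x": 0, "y": 0, "z": 0, "ax": 0, "ay": 0, "az": 0}
    - {"fingers": -1, "x": 0, "y": 0, "z": 0, "ax": 0, "ay": 0, "az": 0}

```text
clock: 26.2
tcp_pos: [0.4934, 0.3667, 0.0884]
orientation: [-1.801, -2.573, 0.002]
contact_force: [-3.8, -1.7, 8.3]
grip_width: 0.0035
gripper_force: 118.8
```

>>> arm_command:
  rows:
    - {"fingers": -1, "x": 0, "y": -0.0009, "z": -0.0037, "ax": 2, "ay": 0, "az": 0}
    - {"fingers": -1, "x": 0, "y": -0.0009, "z": -0.0037, "ax": 2, "ay": 0, "az": 0}
    - {"fingers": -1, "x": 0, "y": -0.0009, "z": -0.0037, "ax": 2, "ay": 0, "az": 0}
    - {"fingers": -1, "x": 0, "y": -0.0009, "z": -0.0039, "ax": 2, "ay": 0, "az": 0}
    - {"fingers": -1, "x": 0, "y": -0.001, "z": -0.0042, "ax": 2, "ay": 0, "az": 0}
    - {"fingers": -1, "x": 0, "y": -0.001, "z": -0.0042, "ax": 2, "ay": 0, "az": 0}
    - {"fingers": -1, "x": 0, "y": -0.0011, "z": -0.0045, "ax": 2, "ay": 0, "az": 0}
    - {"fingers": -1, "x": 0, "y": -0.001, "z": -0.0043, "ax": 2, "ay": 0, "az": 0}
    - {"fingers": -1, "x": 0, "y": -0.0015, "z": -0.0041, "ax": 2, "ay": 0, "az": 0}
    - {"fingers": -1, "x": 0, "y": 0, "z": 0, "ax": 0, "ay": 0, "az": 0}

```text
clock: 27.03
tcp_pos: [0.4917, 0.3656, 0.1248]
orientation: [-1.685, -2.405, 0.382]
contact_force: [0.1, 0.1, -1.3]
grip_width: 0.0036
gripper_force: 118.4
```

>>> arm_command:
  rows:
    - {"fingers": -1, "x": 0, "y": 0, "z": 0, "ax": 0, "ay": 0, "az": 0}
    - {"fingers": -1, "x": 0, "y": 0, "z": 0, "ax": 0, "ay": 0, "az": 0}
    - {"fingers": -1, "x": 0, "y": -0.0012, "z": -0.0038, "ax": 0, "ay": 0, "az": 0}
    - {"fingers": -1, "x": 0, "y": -0.0012, "z": -0.0038, "ax": 0, "ay": 0, "az": 0}
    - {"fingers": -1, "x": 0, "y": 0, "z": 0, "ax": 0, "ay": 0, "az": 0}

```text
clock: 27.45
tcp_pos: [0.491, 0.3659, 0.1341]
orientation: [-1.685, -2.407, 0.379]
contact_force: [0.1, -0.1, -0.8]
grip_width: 0.0037
gripper_force: 118.4
```

>>> arm_command:
  rows:
    - {"fingers": -1, "x": 0, "y": -0.0018, "z": -0.0057, "ax": 0, "ay": 0, "az": 0}
    - {"fingers": -1, "x": 0, "y": -0.0018, "z": -0.0057, "ax": 0, "ay": 0, "az": 0}
    - {"fingers": -1, "x": 0, "y": -0.0018, "z": -0.0057, "ax": 0, "ay": 0, "az": 0}
    - {"fingers": -1, "x": 0, "y": -0.0018, "z": -0.0057, "ax": 0, "ay": 0, "az": 0}
    - {"fingers": -1, "x": 0, "y": -0.0018, "z": -0.0057, "ax": 0, "ay": 0, "az": 0}
    - {"fingers": -1, "x": 0, "y": 0, "z": 0, "ax": 0, "ay": 0, "az": 0}

```text
clock: 27.95
tcp_pos: [0.4918, 0.3661, 0.1646]
orientation: [-1.685, -2.407, 0.378]
contact_force: [0.4, -0.3, -2.5]
grip_width: 0.0036
gripper_force: 118.5
```

>>> arm_command:
  rows:
    - {"fingers": -1, "x": 0, "y": -0.0143, "z": 0.0046, "ax": 0, "ay": 0, "az": 0}
    - {"fingers": -1, "x": 0, "y": -0.0143, "z": 0.0046, "ax": 0, "ay": 0, "az": 0}
    - {"fingers": -1, "x": 0, "y": -0.0143, "z": 0.0046, "ax": 0, "ay": 0, "az": 0}
    - {"fingers": -1, "x": 0, "y": -0.0143, "z": 0.0046, "ax": 0, "ay": 0, "az": 0}
    - {"fingers": -1, "x": 0, "y": -0.0143, "z": 0.0046, "ax": 0, "ay": 0, "az": 0}
    - {"fingers": -1, "x": 0, "y": -0.0143, "z": 0.0046, "ax": 0, "ay": 0, "az": 0}
    - {"fingers": -1, "x": 0, "y": 0, "z": 0, "ax": -6, "ay": 0, "az": 0}
    - {"fingers": -1, "x": 0, "y": 0, "z": 0, "ax": -6, "ay": 0, "az": 0}
    - {"fingers": -1, "x": 0, "y": 0, "z": 0, "ax": -6, "ay": 0, "az": 0}

```text
clock: 28.7
tcp_pos: [0.4069, 0.3351, 0.1636]
orientation: [1.801, 2.571, 0.008]
contact_force: [0.2, -0.1, -1.9]
grip_width: 0.0035
gripper_force: 118.7
```

>>> arm_command:
  rows:
    - {"fingers": -1, "x": 0, "y": 0, "z": 0, "ax": 0, "ay": 0, "az": 5}
    - {"fingers": -1, "x": 0, "y": 0, "z": 0, "ax": 0, "ay": 0, "az": 5}
    - {"fingers": -1, "x": 0, "y": 0, "z": 0, "ax": 0, "ay": 0, "az": 5}
    - {"fingers": -1, "x": 0, "y": 0, "z": 0, "ax": 0, "ay": 0, "az": 5}
    - {"fingers": -1, "x": 0, "y": 0, "z": 0, "ax": 0, "ay": 0, "az": 0}
    - {"fingers": -1, "x": 0, "y": 0, "z": 0, "ax": 0, "ay": 0, "az": 0}
    - {"fingers": -1, "x": 0, "y": 0, "z": 0, "ax": 0, "ay": 0, "az": 0}

```text
clock: 29.28
tcp_pos: [0.4063, 0.3349, 0.1632]
orientation: [-2.219, -2.224, 0.0]
contact_force: [-0.1, -0.0, -1.8]
grip_width: 0.0038
gripper_force: 118.9
```

```bash
python3 - <<'E'
from h import *
to(.430,.103,.049)
E
```

```text
t 29.3 p [0.4063 0.3349 0.1632] xaz 90.1 yaz 0.1 z [-0. -0. -1.] F [-0.1 -0.  -1.8] w 0.0038 gf 118.9 q6,7 [ 0.86 -0.65]
tool shift mm [-232.    23.1  114.2]
```

>>> arm_command:
  rows:
    - {"fingers": -1, "x": -0.0232, "y": 0.0024, "z": 0, "ax": 0, "ay": 0, "az": 0}
    - {"fingers": -1, "x": -0.0232, "y": 0.0024, "z": 0, "ax": 0, "ay": 0, "az": 0}
    - {"fingers": -1, "x": -0.0232, "y": 0.0024, "z": 0, "ax": 0, "ay": 0, "az": 0}
    - {"fingers": -1, "x": -0.0232, "y": 0.0024, "z": 0, "ax": 0, "ay": 0, "az": 0}
    - {"fingers": -1, "x": -0.0232, "y": 0.0024, "z": 0, "ax": 0, "ay": 0, "az": 0}
    - {"fingers": -1, "x": -0.0232, "y": 0.0024, "z": 0, "ax": 0, "ay": 0, "az": 0}
    - {"fingers": -1, "x": -0.0232, "y": 0.0024, "z": 0, "ax": 0, "ay": 0, "az": 0}
    - {"fingers": -1, "x": -0.0232, "y": 0.0024, "z": 0, "ax": 0, "ay": 0, "az": 0}
    - {"fingers": -1, "x": -0.0232, "y": 0.0024, "z": 0, "ax": 0, "ay": 0, "az": 0}
    - {"fingers": -1, "x": -0.0232, "y": 0.0024, "z": 0, "ax": 0, "ay": 0, "az": 0}

```text
clock: 30.12
tcp_pos: [0.4304, 0.1017, 0.1633]
orientation: [-2.219, -2.223, -0.001]
contact_force: [1.7, 0.4, -2.2]
grip_width: 0.0036
gripper_force: 118.9
```

>>> arm_command:
  rows:
    - {"fingers": -1, "x": 0, "y": 0, "z": 0.02, "ax": 0, "ay": 0, "az": 0}
    - {"fingers": -1, "x": 0, "y": 0, "z": 0.02, "ax": 0, "ay": 0, "az": 0}
    - {"fingers": -1, "x": 0, "y": 0, "z": 0.02, "ax": 0, "ay": 0, "az": 0}
    - {"fingers": -1, "x": 0, "y": 0, "z": 0.02, "ax": 0, "ay": 0, "az": 0}
    - {"fingers": -1, "x": 0, "y": 0, "z": 0.02, "ax": 0, "ay": 0, "az": 0}
    - {"fingers": -1, "x": 0, "y": 0, "z": 0, "ax": 0, "ay": 0, "az": 0}
    - {"fingers": -1, "x": 0, "y": 0, "z": 0, "ax": 0, "ay": 0, "az": 0}

```text
clock: 30.7
tcp_pos: [0.4298, 0.1024, 0.0628]
orientation: [-2.22, -2.222, 0.003]
contact_force: [-0.4, 0.3, -2.0]
grip_width: 0.0037
gripper_force: 118.9
```

```bash
python3 - <<'E'
from h import *
to(.430,.103,.049)
E
```

```text
t 30.7 p [0.4298 0.1024 0.0628] xaz 90.0 yaz 0.0 z [-0.002 -0.001 -1.   ] F [-0.4  0.3 -2. ] w 0.0037 gf 118.9 q6,7 [ 0.57 -0.09]
tool shift mm [ 0.6  0.2 13.8]
```

>>> arm_command:
  rows:
    - {"fingers": -1, "x": 0, "y": 0, "z": 0.006, "ax": 0, "ay": 0, "az": 0}
    - {"fingers": -1, "x": 0, "y": 0, "z": 0.005, "ax": 0, "ay": 0, "az": 0}
    - {"fingers": -1, "x": 0, "y": 0, "z": 0.002, "ax": 0, "ay": 0, "az": 0}
    - {"fingers": -1, "x": 0, "y": 0, "z": 0.0013, "ax": 0, "ay": 0, "az": 0}
    - {"fingers": -1, "x": 0, "y": 0, "z": 0, "ax": 0, "ay": 0, "az": 0}
    - {"fingers": -1, "x": 0, "y": 0, "z": 0, "ax": 0, "ay": 0, "az": 0}

```text
clock: 31.2
tcp_pos: [0.4305, 0.103, 0.0491]
orientation: [2.221, 2.222, 0.001]
contact_force: [-0.6, 0.3, -2.3]
grip_width: 0.0037
gripper_force: 118.9
```

>>> arm_command:
  rows:
    - {"fingers": 0, "x": 0, "y": 0, "z": 0, "ax": 0, "ay": 0, "az": 0}
    - {"fingers": 0, "x": 0, "y": 0, "z": 0, "ax": 0, "ay": 0, "az": 0}
    - {"fingers": 0, "x": 0, "y": 0, "z": 0, "ax": 0, "ay": 0, "az": 0}
    - {"fingers": 0, "x": 0, "y": 0, "z": 0, "ax": 0, "ay": 0, "az": 0}
    - {"fingers": 0, "x": 0, "y": 0, "z": 0, "ax": 0, "ay": 0, "az": 0}
    - {"fingers": 0, "x": 0, "y": 0, "z": -0.01, "ax": 0, "ay": 0, "az": 0}
    - {"fingers": 0, "x": 0, "y": 0, "z": -0.025, "ax": 0, "ay": 0, "az": 0}
    - {"fingers": 0, "x": 0, "y": 0, "z": -0.04, "ax": 0, "ay": 0, "az": 0}
    - {"fingers": 0, "x": 0, "y": 0, "z": -0.04, "ax": 0, "ay": 0, "az": 0}
    - {"fingers": 0, "x": 0, "y": 0, "z": -0.04, "ax": 0, "ay": 0, "az": 0}

```text
clock: 32.03
tcp_pos: [0.4298, 0.102, 0.206]
orientation: [2.222, 2.22, -0.002]
contact_force: [0.6, 0.9, -0.3]
grip_width: 0.0428
gripper_force: 0.0
```

>>> arm_command:
  rows:
    - {"fingers": 1, "x": 0, "y": 0, "z": -0.04, "ax": 0, "ay": 0, "az": 0}
    - {"fingers": 1, "x": -0.029, "y": 0.016, "z": 0, "ax": 0, "ay": 0, "az": 0}
    - {"fingers": 1, "x": -0.029, "y": 0.016, "z": 0, "ax": 0, "ay": 0, "az": 0}
    - {"fingers": 1, "x": -0.029, "y": 0.016, "z": 0, "ax": 0, "ay": 0, "az": 0}
    - {"fingers": 1, "x": -0.029, "y": 0.016, "z": 0, "ax": 0, "ay": 0, "az": 0}
    - {"fingers": 1, "x": -0.029, "y": 0.016, "z": 0, "ax": 0, "ay": 0, "az": 0}
    - {"fingers": 1, "x": -0.029, "y": 0.016, "z": 0, "ax": 0, "ay": 0, "az": 0}
    - {"fingers": 1, "x": -0.029, "y": 0.016, "z": 0, "ax": 0, "ay": 0, "az": 0}
    - {"fingers": 1, "x": -0.029, "y": 0.016, "z": 0, "ax": 0, "ay": 0, "az": 0}
    - {"fingers": 1, "x": -0.029, "y": 0.016, "z": 0, "ax": 0, "ay": 0, "az": 0}

```text
clock: 32.87
tcp_pos: [0.5746, -0.1596, 0.2445]
orientation: [-2.221, -2.221, -0.0]
contact_force: [0.4, 0.1, -0.6]
grip_width: 0.0855
gripper_force: 0.0
```

>>> arm_command:
  rows:
    - {"fingers": 1, "x": -0.029, "y": 0.016, "z": 0, "ax": 0, "ay": 0, "az": 0}
    - {"fingers": 1, "x": -0.029, "y": 0.016, "z": 0, "ax": 0, "ay": 0, "az": 0}
    - {"fingers": 1, "x": -0.029, "y": 0.016, "z": 0, "ax": 0, "ay": 0, "az": 0}
    - {"fingers": 1, "x": -0.029, "y": 0.016, "z": 0, "ax": 0, "ay": 0, "az": 6.2}
    - {"fingers": 1, "x": 0, "y": 0, "z": 0, "ax": 0, "ay": 0, "az": 6.2}
    - {"fingers": 1, "x": 0, "y": 0, "z": 0, "ax": 0, "ay": 0, "az": 6.2}
    - {"fingers": 1, "x": 0, "y": 0, "z": 0, "ax": 0, "ay": 0, "az": 6.2}
    - {"fingers": 1, "x": 0, "y": 0, "z": 0, "ax": 0, "ay": 0, "az": 6.2}
    - {"fingers": 1, "x": 0, "y": 0, "z": 0, "ax": 0, "ay": 0, "az": 6.2}
    - {"fingers": 1, "x": 0, "y": 0, "z": 0, "ax": 0, "ay": 0, "az": 0}

```text
clock: 33.7
tcp_pos: [0.6382, -0.2738, 0.2443]
orientation: [-2.817, -1.392, 0.001]
contact_force: [0.6, 0.4, -0.2]
grip_width: 0.0853
gripper_force: 0.0
```

```bash
cat >> h.py <<'E'
def handles(P,f):
    hsv=cv2.cvtColor(f,cv2.COLOR_RGB2HSV).astype(int); H,S,V=hsv[...,0],hsv[...,1],hsv[...,2]
    for n,m in(("blue",(H>100)&(H<125)&(S>100)),("black",V<70)):
        m=m&(P[...,2]>.179)&(P[...,2]<.19)&(P[...,0]>.55)&(P[...,1]<-.24)&(P[...,1]>-.39)
        if n=="black": m&=np.hypot(P[...,0]-.579,P[...,1]+.349)<.03
        if m.sum()>20:
            rr=cv2.minAreaRect((P[m][:,:2]*1000).astype(np.float32));print(n,m.sum(),np.round(rr[0],1),np.round(rr[1],1),round(rr[2],1),np.median(P[m][:,2]).round(4))
def caddy():
    f,P=cloud("top"); hsv=cv2.cvtColor(f,cv2.COLOR_RGB2HSV).astype(int); H,S=hsv[...,0],hsv[...,1]
    m=((H<8)|(H>172))&(S>120)&(P[...,2]>.064)&(P[...,2]<.075)&(P[...,1]<-.19)&(P[...,0]<.6)
    rr=cv2.minAreaRect((P[m][:,:2]*1000).astype(np.float32));print("caddy",m.sum(),np.round(rr[0],1),np.round(rr[1],1),round(rr[2],1))
    return f,P
E
python3 - <<'E'
from h import *
to(.6375,-.274,.155)
f,P=cloud("wrist"); save("w6",f); handles(P,f); f,P=caddy(); np.save("topP.npy",P);np.save("topF.npy",f)
E
```

```text
t 33.7 p [ 0.6382 -0.2738  0.2443] xaz 52.6 yaz -37.4 z [-0.001 -0.    -1.   ] F [ 0.6  0.4 -0.2] w 0.0853 gf 0.0 q6,7 [1.22 0.04]
tool shift mm [-0.5 -0.4 89.3]
blue 1200 [ 640.1 -273.7] [22.  22.2] 53.4 0.1841
black 544 [ 583.5 -348.7] [21.4 21.6] 52.2 0.1837
caddy 430 [ 384.  -328.6] [180.9 129.5] 44.9
```

View pics/w6.png

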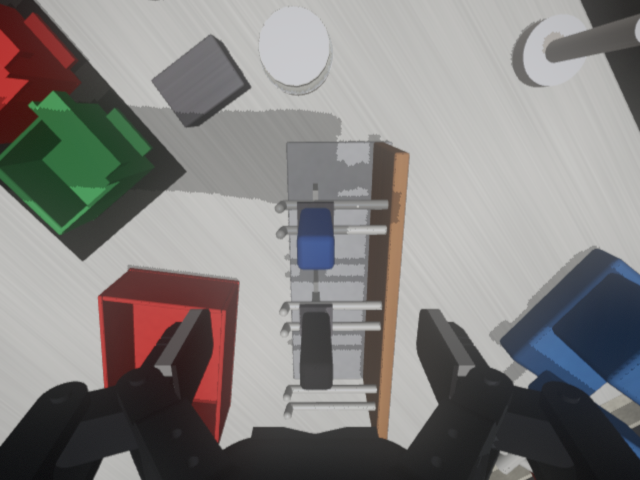

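The blue handle's top is at about (316,240) and the black one's at (316,345) in the picture, both lined up with the jaws' centre. I'll grip blue.

>>> arm_command:
  rows:
    - {"fingers": 1, "x": 0.001, "y": 0.0013, "z": 0.025, "ax": 0, "ay": 0, "az": 0}
    - {"fingers": 1, "x": 0, "y": 0, "z": 0.03, "ax": 0, "ay": 0, "az": 0}
    - {"fingers": 1, "x": 0, "y": 0, "z": 0.025, "ax": 0, "ay": 0, "az": 0}
    - {"fingers": 1, "x": 0, "y": 0, "z": 0.014, "ax": 0, "ay": 0, "az": 0}
    - {"fingers": 1, "x": 0, "y": 0, "z": 0, "ax": 0, "ay": 0, "az": 0}

```text
clock: 34.22
tcp_pos: [0.6383, -0.2727, 0.1467]
orientation: [-2.809, -1.398, 0.005]
contact_force: [-0.3, 0.4, -0.2]
grip_width: 0.0856
gripper_force: 0.0
```

>>> arm_command:
  rows:
    - {"fingers": -1, "x": 0, "y": 0, "z": 0, "ax": 0, "ay": 0, "az": 0}
    - {"fingers": -1, "x": 0, "y": 0, "z": 0, "ax": 0, "ay": 0, "az": 0}
    - {"fingers": -1, "x": 0, "y": 0, "z": 0, "ax": 0, "ay": 0, "az": 0}
    - {"fingers": -1, "x": 0, "y": 0, "z": 0, "ax": 0, "ay": 0, "az": 0}
    - {"fingers": -1, "x": 0, "y": 0, "z": 0, "ax": 0, "ay": 0, "az": 0}
    - {"fingers": -1, "x": 0, "y": 0, "z": 0, "ax": 0, "ay": 0, "az": 0}
    - {"fingers": -1, "x": 0, "y": 0, "z": 0, "ax": 0, "ay": 0, "az": 0}
    - {"fingers": -1, "x": 0, "y": 0, "z": 0, "ax": 0, "ay": 0, "az": 0}
  grip_force: 80

```text
clock: 34.88
tcp_pos: [0.6403, -0.2742, 0.1511]
orientation: [2.813, 1.397, 0.002]
contact_force: [-2.1, 1.0, 6.1]
grip_width: 0.0225
gripper_force: 78.5
```

>>> arm_command:
  rows:
    - {"fingers": -1, "x": 0, "y": 0, "z": -0.01, "ax": 0, "ay": 0, "az": 0}
    - {"fingers": -1, "x": 0, "y": 0, "z": -0.01, "ax": 0, "ay": 0, "az": 0}
    - {"fingers": -1, "x": 0, "y": 0, "z": -0.01, "ax": 0, "ay": 0, "az": 0}
    - {"fingers": -1, "x": 0, "y": 0, "z": 0, "ax": 0, "ay": 0, "az": 0}
    - {"fingers": -1, "x": 0, "y": 0, "z": 0, "ax": 0, "ay": 0, "az": 0}

```text
clock: 35.3
tcp_pos: [0.6405, -0.2745, 0.1809]
orientation: [2.813, 1.396, 0.002]
contact_force: [-0.1, 0.1, -2.4]
grip_width: 0.0228
gripper_force: 78.6
```

```bash
python3 - <<'E'
from h import *
pose()
E
```

```text
t 35.3 p [ 0.6405 -0.2745  0.1809] xaz 52.8 yaz -37.2 z [ 0.002 -0.001 -1.   ] F [-0.1  0.1 -2.4] w 0.0228 gf 78.6 q6,7 [1.11 0.08]
```

>>> arm_command:
  rows:
    - {"fingers": -1, "x": 0, "y": -0.015, "z": 0, "ax": 0, "ay": 0, "az": 0}
    - {"fingers": -1, "x": 0, "y": -0.015, "z": 0, "ax": 0, "ay": 0, "az": 0}
    - {"fingers": -1, "x": 0, "y": -0.02, "z": 0, "ax": 0, "ay": 0, "az": 0}
    - {"fingers": -1, "x": 0, "y": -0.02, "z": 0, "ax": 0, "ay": 0, "az": 0}
    - {"fingers": -1, "x": 0, "y": -0.02, "z": -0.015, "ax": 0, "ay": 0, "az": 0}
    - {"fingers": -1, "x": 0, "y": 0, "z": -0.02, "ax": 0, "ay": 0, "az": 2.6}
    - {"fingers": -1, "x": 0, "y": 0, "z": -0.02, "ax": 0, "ay": 0, "az": 2.6}
    - {"fingers": -1, "x": 0, "y": 0, "z": 0, "ax": 0, "ay": 0, "az": 2.6}
    - {"fingers": -1, "x": 0, "y": 0, "z": 0, "ax": 0, "ay": 0, "az": 0}
    - {"fingers": -1, "x": 0, "y": 0, "z": 0, "ax": 0, "ay": 0, "az": 0}

```text
clock: 36.13
tcp_pos: [0.568, -0.2193, 0.2343]
orientation: [-2.901, -1.204, 0.001]
contact_force: [-1.1, -0.7, -1.6]
grip_width: 0.0226
gripper_force: 79.2
```

```bash
python3 - <<'E'
from h import *
f,P=caddy(); save("t3",f[150:400,220:560])
def tgt(a,b,z,c=(.387,-.3255)): k=.7071; return c[0]+k*a+k*b, c[1]-k*a+k*b, z
print(tgt(.02,.027,.235)); to(*tgt(.02,.027,.235))
f,P=cloud("wrist"); hsv=cv2.cvtColor(f,cv2.COLOR_RGB2HSV).astype(int); H,S=hsv[...,0],hsv[...,1]
m=((H<8)|(H>172))&(S>120)&(P[...,2]>.06)&(P[...,2]<.076)&(P[...,1]<-.19)
if m.any():
  rr=cv2.minAreaRect((P[m][:,:2]*1000).astype(np.float32)); print(m.sum(),rr)
E
```

```text
caddy 416 [ 380.5 -331.8] [171.  130.2] 44.9
(0.4202337, -0.3205503, 0.235)
t 36.2 p [ 0.5678 -0.2192  0.234 ] xaz 45.1 yaz -44.9 z [-0.002  0.001 -1.   ] F [-0.7  0.2 -1.3] w 0.0226 gf 79.2 q6,7 [ 1.12 -0.12]
tool shift mm [-176.   -33.    -0.9]
715 ((392.7090148925781, -321.98931884765625), (179.9584503173828, 127.80841064453125), 45.06282043457031)
```

View pics/t3.png

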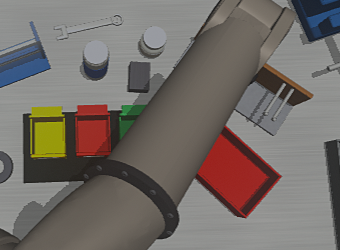

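The bins stand in a row on the mat. The caddy, partly hidden by the arm, has not moved. I'll go above it.

>>> arm_command:
  rows:
    - {"fingers": -1, "x": -0.022, "y": -0.0041, "z": 0, "ax": 0, "ay": 0, "az": 0}
    - {"fingers": -1, "x": -0.022, "y": -0.0041, "z": 0, "ax": 0, "ay": 0, "az": 0}
    - {"fingers": -1, "x": -0.022, "y": -0.0041, "z": 0, "ax": 0, "ay": 0, "az": 0}
    - {"fingers": -1, "x": -0.022, "y": -0.0041, "z": 0, "ax": 0, "ay": 0, "az": 0}
    - {"fingers": -1, "x": -0.022, "y": -0.0041, "z": 0, "ax": 0, "ay": 0, "az": 0}
    - {"fingers": -1, "x": -0.022, "y": -0.0041, "z": 0, "ax": 0, "ay": 0, "az": 0}
    - {"fingers": -1, "x": -0.022, "y": -0.0041, "z": 0, "ax": 0, "ay": 0, "az": 0}
    - {"fingers": -1, "x": -0.022, "y": -0.0041, "z": 0, "ax": 0, "ay": 0, "az": 0}
    - {"fingers": -1, "x": 0, "y": 0, "z": 0, "ax": 0, "ay": 0, "az": 0}

```text
clock: 36.98
tcp_pos: [0.4157, -0.3239, 0.2345]
orientation: [-2.905, -1.193, 0.003]
contact_force: [-0.3, -0.6, -1.4]
grip_width: 0.0231
gripper_force: 79.0
```

>>> arm_command:
  rows:
    - {"fingers": -1, "x": 0, "y": 0, "z": 0, "ax": 0, "ay": 4, "az": 0}
    - {"fingers": -1, "x": 0, "y": 0, "z": 0, "ax": 0, "ay": 4, "az": 0}
    - {"fingers": -1, "x": 0, "y": 0, "z": 0, "ax": 0, "ay": 4, "az": 0}
    - {"fingers": -1, "x": 0, "y": 0, "z": 0, "ax": 0, "ay": 4, "az": 0}
    - {"fingers": -1, "x": 0, "y": 0, "z": 0, "ax": 0, "ay": 4, "az": 0}
    - {"fingers": -1, "x": 0, "y": 0, "z": 0, "ax": 0, "ay": 0, "az": 0}
    - {"fingers": -1, "x": 0, "y": 0, "z": 0, "ax": 0, "ay": 0, "az": 0}

```text
clock: 37.57
tcp_pos: [0.4195, -0.3217, 0.2341]
orientation: [-2.745, -1.133, -0.48]
contact_force: [-0.1, 0.4, -2.4]
grip_width: 0.0227
gripper_force: 79.1
```

```bash
cat >> h.py <<'E'
def tgt(a,b,z,c=(.387,-.3255)): k=.7071; return c[0]+k*a+k*b, c[1]-k*a+k*b, z
E
python3 - <<'E'
from h import *
to(*tgt(.02,.027,.131)); o=r.get_obs(); M=R.from_rotvec(o["orientation"]).as_matrix()
e=o["tcp_pos"]+.127*M[:,2]-[.387,-.3255,0]; print("end cx,cy,z",(e[0]-e[1])*.7071,(e[0]+e[1])*.7071,e[2])
caddy()
f,P=cloud("wrist"); hsv=cv2.cvtColor(f,cv2.COLOR_RGB2HSV).astype(int); H,S=hsv[...,0],hsv[...,1]
m=((H<8)|(H>172))&(S>120)&(P[...,2]>.06)&(P[...,2]<.076)&(P[...,1]<-.19)
if m.any():
  rr=cv2.minAreaRect((P[m][:,:2]*1000).astype(np.float32)); print(m.sum(),rr)
E
```

```text
t 37.6 p [ 0.4195 -0.3217  0.2341] xaz 44.8 yaz -45.1 z [ 0.24   0.241 -0.94 ] F [-0.1  0.4 -2.4] w 0.0227 gf 79.1 q6,7 [1.11 0.46]
tool shift mm [-33.8  -0.2  97.4]
end cx,cy,z 0.020285786325118023 0.06884074852668925 0.11469474316235909
caddy 484 [ 386.9 -325.4] [189.9 129.6] 44.8
2139 ((388.6399230957031, -325.8607177734375), (187.23733520507812, 128.2490692138672), 44.887367248535156)
```

>>> arm_command:
  rows:
    - {"fingers": -1, "x": -0.0062, "y": 0, "z": 0.0169, "ax": 0, "ay": 0, "az": 0}
    - {"fingers": -1, "x": -0.0062, "y": 0, "z": 0.0169, "ax": 0, "ay": 0, "az": 0}
    - {"fingers": -1, "x": -0.0062, "y": 0, "z": 0.0169, "ax": 0, "ay": 0, "az": 0}
    - {"fingers": -1, "x": -0.0062, "y": 0, "z": 0.0169, "ax": 0, "ay": 0, "az": 0}
    - {"fingers": -1, "x": -0.0062, "y": 0, "z": 0.0169, "ax": 0, "ay": 0, "az": 0}
    - {"fingers": -1, "x": -0.0017, "y": 0, "z": 0.0047, "ax": 0, "ay": 0, "az": 0}
    - {"fingers": -1, "x": -0.0017, "y": 0, "z": 0.0047, "ax": 0, "ay": 0, "az": 0}
    - {"fingers": -1, "x": 0, "y": 0, "z": 0, "ax": 0, "ay": 0, "az": 0}
    - {"fingers": -1, "x": 0, "y": 0, "z": 0, "ax": 0, "ay": 0, "az": 0}

```text
clock: 38.42
tcp_pos: [0.4211, -0.3212, 0.1355]
orientation: [-2.743, -1.138, -0.484]
contact_force: [0.1, 0.0, -1.1]
grip_width: 0.0233
gripper_force: 79.0
```

>>> arm_command:
  rows:
    - {"fingers": -1, "x": -0.001, "y": 0, "z": 0.0028, "ax": 0, "ay": 0, "az": 0}
    - {"fingers": -1, "x": 0, "y": 0, "z": 0, "ax": 0, "ay": 0, "az": 0}
    - {"fingers": 0.3, "x": 0, "y": 0, "z": 0, "ax": 0, "ay": 0, "az": 0}
    - {"fingers": 0.3, "x": 0, "y": 0, "z": 0, "ax": 0, "ay": 0, "az": 0}
    - {"fingers": 0.3, "x": 0, "y": 0, "z": 0, "ax": 0, "ay": 0, "az": 0}
    - {"fingers": 0.3, "x": 0, "y": 0, "z": 0, "ax": 0, "ay": 0, "az": 0}
    - {"fingers": 0.3, "x": 0, "y": 0, "z": -0.015, "ax": 0, "ay": 0, "az": 0}
    - {"fingers": 0.3, "x": 0, "y": 0, "z": -0.03, "ax": 0, "ay": 0, "az": 0}
    - {"fingers": 0.3, "x": 0, "y": 0, "z": -0.03, "ax": 0, "ay": 0, "az": 0}
    - {"fingers": 0.3, "x": 0, "y": 0, "z": -0.03, "ax": 0, "ay": 0, "az": 0}

```text
clock: 39.25
tcp_pos: [0.3944, -0.3467, 0.2316]
orientation: [-2.743, -1.136, -0.483]
contact_force: [1.9, -0.4, -0.1]
grip_width: 0.0555
gripper_force: 0.0
```

>>> arm_command:
  rows:
    - {"fingers": 0.3, "x": 0, "y": 0, "z": -0.015, "ax": 0, "ay": -5, "az": 0}
    - {"fingers": 0.3, "x": 0, "y": 0, "z": 0, "ax": 0, "ay": -5, "az": 0}
    - {"fingers": 0.3, "x": 0, "y": 0, "z": 0, "ax": 0, "ay": -5, "az": 0}
    - {"fingers": 0.3, "x": 0, "y": 0, "z": 0, "ax": 0, "ay": -5, "az": 0}
    - {"fingers": 0.3, "x": 0, "y": 0, "z": 0, "ax": 0, "ay": 0, "az": 0}
    - {"fingers": 0.3, "x": 0, "y": 0, "z": 0, "ax": 0, "ay": 0, "az": 0}

```text
clock: 39.75
tcp_pos: [0.3926, -0.3487, 0.2445]
orientation: [-2.899, -1.207, -0.002]
contact_force: [-0.6, 1.1, 0.6]
grip_width: 0.0553
gripper_force: 0.0
```

```bash
python3 - <<'E'
from h import *
to(.581,-.349,.245)
f,P=cloud("wrist"); save("w7",f); g,Q=caddy()
hsv=cv2.cvtColor(f,cv2.COLOR_RGB2HSV).astype(int); m=(hsv[...,0]>100)&(hsv[...,0]<125)&(hsv[...,1]>100)&(P[...,0]<.52); print(np.nanpercentile(P[m],[1,50,99],axis=0).round(3))
E
```

```text
t 39.8 p [ 0.3926 -0.3487  0.2445] xaz 45.2 yaz -44.8 z [ 0.001  0.002 -1.   ] F [-0.6  1.1  0.6] w 0.0553 gf 0.0 q6,7 [1.06 0.15]
tool shift mm [132.5 133.9  -0.4]
caddy 529 [ 387.2 -325.3] [189.1 130.3] 44.9
[[ 0.353 -0.412  0.063]
 [ 0.378 -0.383  0.078]
 [ 0.403 -0.354  0.092]]
```

View pics/w7.png

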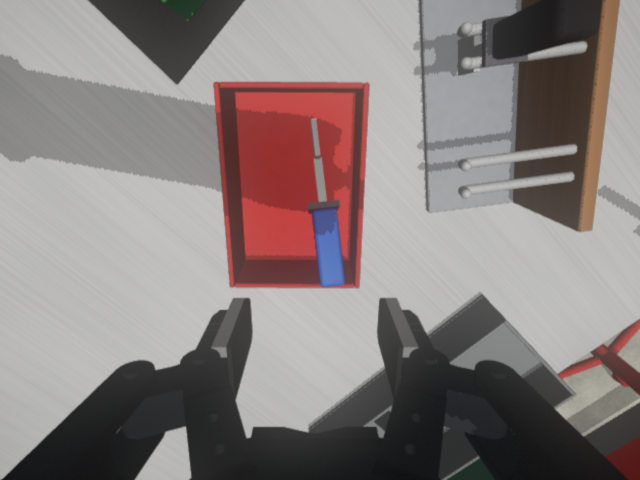

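Blue lies in the caddy: blade on the floor at about (315,130), handle end on the near rim at (330,280). Next is black.

>>> arm_command:
  rows:
    - {"fingers": 1, "x": 0.019, "y": 0.0191, "z": 0, "ax": 0, "ay": 0, "az": 0}
    - {"fingers": 1, "x": 0.019, "y": 0.0191, "z": 0, "ax": 0, "ay": 0, "az": 0}
    - {"fingers": 1, "x": 0.019, "y": 0.0191, "z": 0, "ax": 0, "ay": 0, "az": 0}
    - {"fingers": 1, "x": 0.019, "y": 0.0191, "z": 0, "ax": 0, "ay": 0, "az": 0}
    - {"fingers": 1, "x": 0.019, "y": 0.0191, "z": 0, "ax": 0, "ay": 0, "az": 0}
    - {"fingers": 1, "x": 0.019, "y": 0.0191, "z": 0, "ax": 0, "ay": 0, "az": 0}
    - {"fingers": 1, "x": 0.0185, "y": 0.0191, "z": 0, "ax": 0, "ay": 0, "az": -3.8}
    - {"fingers": 1, "x": 0, "y": 0, "z": 0, "ax": 0, "ay": 0, "az": -3.8}
    - {"fingers": 1, "x": 0, "y": 0, "z": 0, "ax": 0, "ay": 0, "az": 0}
    - {"fingers": 1, "x": 0, "y": 0, "z": 0, "ax": 0, "ay": 0, "az": 0}

```text
clock: 40.68
tcp_pos: [0.5778, -0.3532, 0.2445]
orientation: [-2.82, -1.384, 0.0]
contact_force: [-1.4, -0.4, -0.8]
grip_width: 0.0859
gripper_force: 0.0
```

```bash
python3 - <<'E'
from h import *
to(.581,-.349,.150)
f,P=cloud("wrist"); handles(P,f)
E
```

```text
t 40.7 p [ 0.5778 -0.3532  0.2445] xaz 52.3 yaz -37.7 z [-0.     0.001 -1.   ] F [-1.4 -0.4 -0.8] w 0.0859 gf 0.0 q6,7 [1.2  0.18]
tool shift mm [ 5.2  0.1 94.5]
black 1210 [ 582.7 -349.4] [22.3 22. ] 52.9 0.1841
```

>>> arm_command:
  rows:
    - {"fingers": 1, "x": 0.006, "y": 0.0015, "z": 0.025, "ax": 0, "ay": 0, "az": -0.4}
    - {"fingers": 1, "x": 0, "y": 0, "z": 0.03, "ax": 0, "ay": 0, "az": 0}
    - {"fingers": 1, "x": 0, "y": 0, "z": 0.025, "ax": 0, "ay": 0, "az": 0}
    - {"fingers": 1, "x": 0, "y": 0, "z": 0.014, "ax": 0, "ay": 0, "az": 0}
    - {"fingers": 1, "x": 0, "y": 0, "z": 0, "ax": 0, "ay": 0, "az": 0}

```text
clock: 41.15
tcp_pos: [0.582, -0.3464, 0.1477]
orientation: [-2.809, -1.396, 0.005]
contact_force: [-0.0, 0.8, -0.9]
grip_width: 0.0854
gripper_force: 0.0
```

>>> arm_command:
  rows:
    - {"fingers": -1, "x": 0, "y": 0, "z": 0, "ax": 0, "ay": 0, "az": 0}
    - {"fingers": -1, "x": 0, "y": 0, "z": 0, "ax": 0, "ay": 0, "az": 0}
    - {"fingers": -1, "x": 0, "y": 0, "z": 0, "ax": 0, "ay": 0, "az": 0}
    - {"fingers": -1, "x": 0, "y": 0, "z": 0, "ax": 0, "ay": 0, "az": 0}
    - {"fingers": -1, "x": 0, "y": 0, "z": 0, "ax": 0, "ay": 0, "az": 0}
    - {"fingers": -1, "x": 0, "y": 0, "z": 0, "ax": 0, "ay": 0, "az": 0}
    - {"fingers": -1, "x": 0, "y": 0, "z": 0, "ax": 0, "ay": 0, "az": 0}
    - {"fingers": -1, "x": 0, "y": 0, "z": 0, "ax": 0, "ay": 0, "az": 0}

```text
clock: 41.82
tcp_pos: [0.5848, -0.3473, 0.1518]
orientation: [2.811, 1.401, 0.002]
contact_force: [-1.1, 2.1, 6.0]
grip_width: 0.0227
gripper_force: 78.5
```

>>> arm_command:
  rows:
    - {"fingers": -1, "x": 0, "y": 0, "z": -0.01, "ax": 0, "ay": 0, "az": 0}
    - {"fingers": -1, "x": 0, "y": 0, "z": -0.01, "ax": 0, "ay": 0, "az": 0}
    - {"fingers": -1, "x": 0, "y": 0, "z": -0.01, "ax": 0, "ay": 0, "az": 0}
    - {"fingers": -1, "x": 0, "y": 0, "z": 0, "ax": 0, "ay": 0, "az": 0}
    - {"fingers": -1, "x": 0, "y": 0, "z": 0, "ax": 0, "ay": 0, "az": 0}

```text
clock: 42.23
tcp_pos: [0.585, -0.3475, 0.1817]
orientation: [2.81, 1.401, 0.002]
contact_force: [-0.0, -0.6, -1.6]
grip_width: 0.0223
gripper_force: 78.7
```

```bash
python3 - <<'E'
from h import *
pose()
E
```

```text
t 42.2 p [ 0.585  -0.3475  0.1817] xaz 53.0 yaz -37.0 z [ 0.002 -0.001 -1.   ] F [-0.  -0.6 -1.6] w 0.0223 gf 78.7 q6,7 [1.09 0.22]
```

>>> arm_command:
  rows:
    - {"fingers": -1, "x": 0, "y": -0.012, "z": 0, "ax": 0, "ay": 0, "az": 0}
    - {"fingers": -1, "x": 0, "y": -0.015, "z": 0, "ax": 0, "ay": 0, "az": 0}
    - {"fingers": -1, "x": 0, "y": -0.015, "z": 0, "ax": 0, "ay": 0, "az": 0}
    - {"fingers": -1, "x": 0, "y": -0.013, "z": 0, "ax": 0, "ay": 0, "az": 0}
    - {"fingers": -1, "x": 0, "y": 0, "z": 0, "ax": 0, "ay": 0, "az": 0}
    - {"fingers": -1, "x": 0, "y": 0, "z": -0.02, "ax": 0, "ay": 0, "az": 0}
    - {"fingers": -1, "x": 0, "y": 0, "z": -0.02, "ax": 0, "ay": 0, "az": 2.7}
    - {"fingers": -1, "x": 0, "y": 0, "z": -0.017, "ax": 0, "ay": 0, "az": 2.7}
    - {"fingers": -1, "x": 0, "y": 0, "z": 0, "ax": 0, "ay": 0, "az": 2.6}
    - {"fingers": -1, "x": 0, "y": 0, "z": 0, "ax": 0, "ay": 0, "az": 0}

```text
clock: 43.07
tcp_pos: [0.5415, -0.3145, 0.2385]
orientation: [2.902, 1.2, 0.002]
contact_force: [-0.2, 0.4, -2.3]
grip_width: 0.0226
gripper_force: 79.2
```

```bash
python3 - <<'E'
from h import *
caddy()
to(*tgt(-.025,.027,.235))
E
```

```text
caddy 159 [ 314.7 -365.5] [ 42.9 129.9] 48.1
t 43.1 p [ 0.5411 -0.314   0.2376] xaz 45.1 yaz -44.9 z [ 0. -0. -1.] F [ 1.   0.9 -1.9] w 0.0228 gf 79.2 q6,7 [1.14 0.05]
tool shift mm [ -89.9 -125.9    2.5]
```

The caddy may have been knocked. I'll move above its expected place and look with the wrist camera.

>>> arm_command:
  rows:
    - {"fingers": -1, "x": -0.018, "y": -0.02, "z": 0, "ax": 0, "ay": 0, "az": 0}
    - {"fingers": -1, "x": -0.018, "y": -0.02, "z": 0, "ax": 0, "ay": 0, "az": 0}
    - {"fingers": -1, "x": -0.018, "y": -0.02, "z": 0, "ax": 0, "ay": 0, "az": 0}
    - {"fingers": -1, "x": -0.018, "y": -0.02, "z": 0, "ax": 0, "ay": 0, "az": 0}
    - {"fingers": -1, "x": -0.018, "y": -0.02, "z": 0, "ax": 0, "ay": 0, "az": 0}
    - {"fingers": -1, "x": 0, "y": 0, "z": 0, "ax": 0, "ay": 0, "az": 0}
    - {"fingers": -1, "x": 0, "y": 0, "z": 0, "ax": 0, "ay": 0, "az": 0}

```text
clock: 43.7
tcp_pos: [0.405, -0.3067, 0.2372]
orientation: [-2.901, -1.201, -0.001]
contact_force: [0.4, -0.2, -1.1]
grip_width: 0.0227
gripper_force: 79.3
```

```bash
python3 - <<'E'
from h import *
pose()
f,P=cloud("wrist"); g,Q=cloud("top"); s,W=cloud("scene")
q=[]
for F,X in((f,P),(g,Q),(s,W)):
    hsv=cv2.cvtColor(F,cv2.COLOR_RGB2HSV).astype(int); H,S=hsv[...,0],hsv[...,1]
    m=((H<8)|(H>172))&(S>120)&(X[...,2]>.064)&(X[...,2]<.076)&(X[...,1]<-.19)&(X[...,0]<.6); q.append(X[m][:,:2]); 
    if m.any(): print(m.sum(),cv2.minAreaRect((X[m][:,:2]*1000).astype(np.float32)))
print("all",cv2.minAreaRect((np.vstack(q)*1000).astype(np.float32)))
save("w8",np.hstack([cv2.resize(f,(400,300)),cv2.resize(s[180:390,50:330],(400,300))]))
E
```

```text
t 43.7 p [ 0.405  -0.3067  0.2372] xaz 45.0 yaz -45.0 z [-0.     0.002 -1.   ] F [ 0.4 -0.2 -1.1] w 0.0227 gf 79.3 q6,7 [1.03 0.06]
2356 ((369.8096618652344, -312.2502746582031), (188.51028442382812, 128.53103637695312), 45.02029037475586)
349 ((382.6988220214844, -297.4811706542969), (147.6944122314453, 129.17681884765625), 44.963966369628906)
702 ((370.54608154296875, -312.1085205078125), (190.75198364257812, 132.79315185546875), 45.000762939453125)
all ((370.54608154296875, -312.1085205078125), (190.75198364257812, 132.79315185546875), 45.000762939453125)
```

View pics/w8.png

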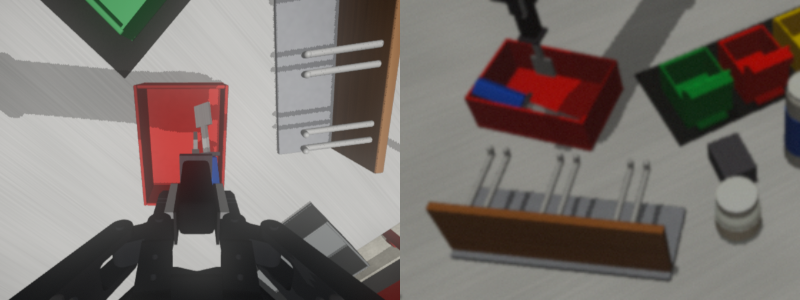

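The caddy has been knocked to (370,-312), with the same yaw and blue still inside; the hooks are empty. I'll re-aim for a = -20 mm.

```bash
python3 - <<'E'
from h import *
to(*tgt(-.02,.027,.235,(.370,-.312)))
E
```

```text
t 43.9 p [ 0.4073 -0.3067  0.2375] xaz 45.1 yaz -44.9 z [ 0. -0. -1.] F [-0.   0.4 -1.2] w 0.0226 gf 79.3 q6,7 [1.03 0.06]
tool shift mm [ -3.1 -42.7   2.5]
```

>>> arm_command:
  rows:
    - {"fingers": -1, "x": -0.003, "y": -0.014, "z": 0, "ax": 0, "ay": 4, "az": 0}
    - {"fingers": -1, "x": 0, "y": -0.014, "z": 0, "ax": 0, "ay": 4, "az": 0}
    - {"fingers": -1, "x": 0, "y": -0.0145, "z": 0, "ax": 0, "ay": 4, "az": 0}
    - {"fingers": -1, "x": 0, "y": 0, "z": 0, "ax": 0, "ay": 4, "az": 0}
    - {"fingers": -1, "x": 0, "y": 0, "z": 0, "ax": 0, "ay": 4, "az": 0}
    - {"fingers": -1, "x": 0, "y": 0, "z": 0, "ax": 0, "ay": 0, "az": 0}
    - {"fingers": -1, "x": 0, "y": 0, "z": 0, "ax": 0, "ay": 0, "az": 0}
    - {"fingers": -1, "x": 0, "y": 0, "z": 0, "ax": 0, "ay": 0, "az": 0}

```text
clock: 44.52
tcp_pos: [0.3747, -0.2791, 0.2374]
orientation: [-2.744, -1.138, -0.479]
contact_force: [0.4, 0.5, -1.7]
grip_width: 0.0224
gripper_force: 79.4
```

```bash
python3 - <<'E'
from h import *
c=np.array([.370,-.312,0]); to(*tgt(-.02,.027,.131,c)); o=r.get_obs(); M=R.from_rotvec(o["orientation"]).as_matrix()
e=o["tcp_pos"]+.128*M[:,2]-c; print("end cx,cy,z",(e[0]-e[1])*.7071,(e[0]+e[1])*.7071,e[2])
E
```

```text
t 44.5 p [ 0.3747 -0.2791  0.2374] xaz 45.1 yaz -44.9 z [ 0.239  0.24  -0.941] F [ 0.4  0.5 -1.7] w 0.0224 gf 79.4 q6,7 [1.06 0.4 ]
tool shift mm [-35.7  -0.  100.3]
end cx,cy,z -0.02001096757299097 0.0700272518931712 0.11702165578904142
```

>>> arm_command:
  rows:
    - {"fingers": -1, "x": -0.0062, "y": 0, "z": 0.0169, "ax": 0, "ay": 0, "az": 0}
    - {"fingers": -1, "x": -0.0062, "y": 0, "z": 0.0169, "ax": 0, "ay": 0, "az": 0}
    - {"fingers": -1, "x": -0.0062, "y": 0, "z": 0.0169, "ax": 0, "ay": 0, "az": 0}
    - {"fingers": -1, "x": -0.0062, "y": 0, "z": 0.0169, "ax": 0, "ay": 0, "az": 0}
    - {"fingers": -1, "x": -0.0062, "y": 0, "z": 0.0169, "ax": 0, "ay": 0, "az": 0}
    - {"fingers": -1, "x": -0.0017, "y": 0, "z": 0.0047, "ax": 0, "ay": 0, "az": 0}
    - {"fingers": -1, "x": -0.0017, "y": 0, "z": 0.0047, "ax": 0, "ay": 0, "az": 0}
    - {"fingers": -1, "x": -0.0014, "y": 0, "z": 0.0038, "ax": 0, "ay": 0, "az": 0}
    - {"fingers": -1, "x": 0, "y": 0, "z": 0, "ax": 0, "ay": 0, "az": 0}
    - {"fingers": -1, "x": 0, "y": 0, "z": 0, "ax": 0, "ay": 0, "az": 0}

```text
clock: 45.35
tcp_pos: [0.3744, -0.2793, 0.1341]
orientation: [-2.744, -1.138, -0.484]
contact_force: [-0.7, -0.8, -0.9]
grip_width: 0.0222
gripper_force: 79.4
```

>>> arm_command:
  rows:
    - {"fingers": 0.3, "x": 0, "y": 0, "z": 0, "ax": 0, "ay": 0, "az": 0}
    - {"fingers": 0.3, "x": 0, "y": 0, "z": 0, "ax": 0, "ay": 0, "az": 0}
    - {"fingers": 0.3, "x": 0, "y": 0, "z": 0, "ax": 0, "ay": 0, "az": 0}
    - {"fingers": 0.3, "x": 0, "y": 0, "z": 0, "ax": 0, "ay": 0, "az": 0}
    - {"fingers": 0.3, "x": 0, "y": 0, "z": -0.015, "ax": 0, "ay": 0, "az": 0}
    - {"fingers": 0.3, "x": 0, "y": 0, "z": -0.03, "ax": 0, "ay": 0, "az": 0}
    - {"fingers": 0.3, "x": 0, "y": 0, "z": -0.03, "ax": 0, "ay": 0, "az": 0}
    - {"fingers": 0.3, "x": 0, "y": 0, "z": -0.03, "ax": 0, "ay": 0, "az": 0}
    - {"fingers": 0.3, "x": 0, "y": 0, "z": -0.015, "ax": 0, "ay": -5, "az": 0}
    - {"fingers": 0.3, "x": 0, "y": 0, "z": 0, "ax": 0, "ay": -5, "az": 0}

```text
clock: 46.18
tcp_pos: [0.3439, -0.3128, 0.2496]
orientation: [-2.843, -1.165, -0.25]
contact_force: [1.6, -0.3, -0.7]
grip_width: 0.0557
gripper_force: 0.0
```

>>> arm_command:
  rows:
    - {"fingers": 0.3, "x": 0, "y": 0, "z": 0, "ax": 0, "ay": -5, "az": 0}
    - {"fingers": 0.3, "x": 0, "y": 0, "z": 0, "ax": 0, "ay": -5, "az": 0}
    - {"fingers": 0.3, "x": 0, "y": 0, "z": -0.03, "ax": 0, "ay": 0, "az": 0}
    - {"fingers": 0.3, "x": 0, "y": 0, "z": -0.02, "ax": 0, "ay": 0, "az": 0}
    - {"fingers": 0.3, "x": 0, "y": 0, "z": 0, "ax": 0, "ay": 0, "az": 0}
    - {"fingers": 0.3, "x": 0, "y": 0, "z": 0, "ax": 0, "ay": 0, "az": 0}

```text
clock: 46.68
tcp_pos: [0.3456, -0.3082, 0.2971]
orientation: [2.901, 1.203, 0.005]
contact_force: [0.3, 0.8, -0.5]
grip_width: 0.0557
gripper_force: 0.0
```

```bash
python3 - <<'E'
from h import *
pose()
f,P=cloud("wrist"); s,W=cloud("scene"); save("w9",np.hstack([cv2.resize(f,(400,300)),cv2.resize(s[120:400,30:500],(400,300))]))
E
```

```text
t 46.7 p [ 0.3456 -0.3082  0.2971] xaz 45.0 yaz -45.0 z [ 0.003  0.001 -1.   ] F [ 0.3  0.8 -0.5] w 0.0557 gf 0.0 q6,7 [ 1.13 -0.13]
```

View pics/w9.png

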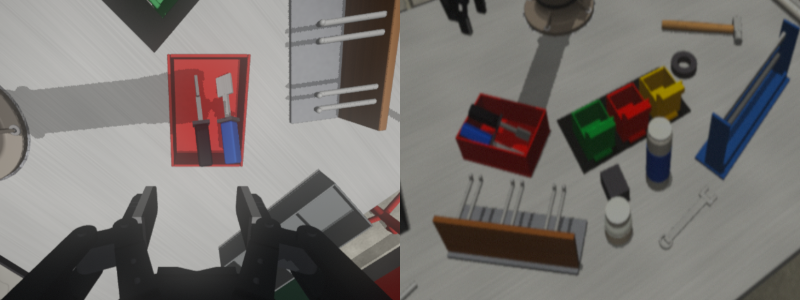

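Both scrapers lie in the caddy, at about (203,120) and (228,110) in the left half. The three bins stand upright on the mat, the rail and stand are empty, and the other things are in place. I'll hand in.

```bash
python3 - <<'E'
from h import *
f,P=cloud("top"); hsv=cv2.cvtColor(f,cv2.COLOR_RGB2HSV).astype(int); H,S=hsv[...,0],hsv[...,1]
ok=(S>90)&(P[...,0]>.38)&(P[...,0]<.56)&(abs(P[...,1]+.0025)<.17)
for n,m in(("g",(H>45)&(H<80)),("r",(H>172)|(H<8)),("y",(H>20)&(H<36))): print(n,np.nanpercentile(P[m&ok],[1,99],axis=0).round(3).tolist())
print(r.hand_in())
E
```

```text
g [[0.425, -0.147, 0.003], [0.536, -0.068, 0.098]]
r [[0.427, -0.045, 0.002], [0.539, 0.039, 0.097]]
y [[0.426, 0.06, 0.002], [0.538, 0.15, 0.097]]
the job is handed in; nothing more can be done
None
```

The job is handed in: the rail and stand are empty, the green, red and yellow bins stand upright on the black mat, and the blue and black scrapers lie in the red tool box, blades inside; the green bin slipped once during its first lift and was re-gripped without harm.

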